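Change the workpiece in a hooded laser engraver

TASK

Lift the hood of the small laser engraver by its front bar and swing it back past the point where its gas strut takes over, so that it stays fully open by itself. Take the engraved wooden card stand out and set it flat in the shallow wooden tray, then set the plain card stand flat on the engraver's bed, pushed snug into the corner against both aluminium rails, and swing the hood fully shut. Set the stands down rather than dropping them, and leave the teal bottle and the sanding block where they are.

Things in the scene. Friction and masses are not known exactly. Their poses are not given: they have to be found in the camera images.
- engraver: Small grey laser engraver, fixed, 235 mm deep (x), 230 wide (y). Origin: centre of its underside on the bench; x to its back (hinge side, away from the robot), y left, z up. Open tub 70 mm high, walls 5 mm; bed 45 mm above the bench. Laser gantry parked over the bed's front, x = -0.105 to -0.064, up to 96 mm high. Red stop button sticks out 22 mm at the front, y = -0.08, 38 mm high.
- rail_corner (a point): Inner corner of the two aluminium rails, on the bed 45 mm above the bench; axes of the engraver (there x = 0.0825, y = 0.040). Back rail's face: plane x = 0, down to y = -0.09; left rail's face: plane y = 0, down to x = -0.12. Rails 8 mm high, 10 thick. A stand lies with its length along x; fully home its centre is at x = -0.055, y = -0.029. 49 mm free bed left of the left rail.
- hood (a joint): Hood angle about its rear hinge, rad: 0 shut, 1.05 fully open (stop). Gas strut and weight push it shut below about 0.58, open above, where it swings on, damped, to the stop. About 8 N up at the bar starts it; about 6 N start it shut again. Open, it leans 30 deg forward over the bed's rear: to reach a stand there lean the gripper 30 to 40 deg from vertical, fingers forward, wrist to the robot.
- hood_handle (a point): Middle of the hood's aluminium handle bar: round, 14 mm thick, 120 long, along the engraver's y, a black post at each end, 45 mm in front of the hood's face. Shut, 118 mm above the bench (hood top 128); open, about 329. The frame turns with the hood. Grip it from above with fingers that close along the engraver's x; it turns between the pads as the hood swings.
- hood_hinge (a point): Middle of the hood's hinge axis, along the engraver's y, 0.1075 m behind the engraver's centre, 72 mm above the bench. Shut, the bar lies 270 mm in front of and 46 mm above this axis. Hood 56 mm high, 230 wide, its front face 225 mm from the axis.
- engraved_stand: Finished beech card stand: block 110 mm long (x), 58 wide (y), 40 high, rounded edges, 4 mm slot along its top, dark zigzag burnt into the top. About 0.17 kg. Origin: centre of its underside, z up. At the start on the engraver's bed, 1 to 8 mm from each rail, under the hood. Grip across its 58 mm width.
- plain_stand: Plain beech card stand, not yet engraved: the same block, 110 x 58 x 40 mm, no pattern, lying on the bench left of the engraver. Origin at the centre of its underside, x along its length, z up. Either end may go first. Grip it across its width with the gripper leaned along its length as it will be under the hood, so that it stays level.
- finish_tray: Shallow wooden tray for finished pieces, 170 mm (x) by 130 mm (y), rim 14 mm high and 7 mm thick, floor 6 mm above the bench, fixed. Origin: centre of its underside. It stands left of the engraver, next to the plain stand, either one nearer the engraver.
- teal_bottle: Teal bottle, 64 mm across, 182 mm high, standing on the left at the back; leave it. Origin at the centre of its foot.
- sanding_block: Cork sanding block, 63 x 112 x 37 mm, lying on the left at the back; leave it. Origin at the centre of its underside.

How it is judged:
On the way, in this order (a step that is already met when the one before it is completed fails the run):
1. the hood stands fully open by itself (joint over 1.0), the fingers touching nothing (value of joint hood above 1 rad and contact force between the fingers and anything else below 0.3 N), for 0.3 s.
2. the engraved stand lies flat in the tray, released, the hood still open (value of joint hood above 0.95 rad and z of engraved_stand in the frame of finish_tray between 0.003 and 0.009 m and x of engraved_stand in the frame of finish_tray between -0.06 and 0.06 m and y of engraved_stand in the frame of finish_tray between -0.045 and 0.045 m and angle between engraved_stand's own z axis and vertical below 0.04 rad and contact force between the fingers and engraved_stand below 0.3 N), for 0.2 s.
3. the plain stand lies flat on the bed within 4 mm of both rails, released, the hood still open (value of joint hood above 0.95 rad and x of plain_stand in the frame of rail_corner between -0.059 and -0.052 m and y of plain_stand in the frame of rail_corner between -0.033 and -0.026 m and z of plain_stand in the frame of rail_corner below 0.003 m and angle between the x axis of plain_stand and the x axis of rail_corner, either way round below 0.06 rad and angle between plain_stand's own z axis and vertical below 0.04 rad and contact force between the fingers and plain_stand below 0.3 N), for 0.2 s.
4. the hood is fully shut (value of joint hood below 0.03 rad), for 0.2 s.
At the end, for the whole second after the job is handed in: The hood is fully shut (joint under 0.03); the engraved stand rests flat on the tray's floor inside the rim; the plain stand rests flat on the bed within 4 mm of both rails and 0.06 rad of square to them; both are at rest (value of joint hood below 0.03 rad and z of engraved_stand in the frame of finish_tray between 0.003 and 0.009 m and x of engraved_stand in the frame of finish_tray between -0.06 and 0.06 m and y of engraved_stand in the frame of finish_tray between -0.045 and 0.045 m and angle between each of engraved_stand, plain_stand's own z axis and vertical below 0.04 rad and linear speed of each of engraved_stand, plain_stand below 0.02 m/s and x of plain_stand in the frame of rail_corner between -0.059 and -0.052 m and y of plain_stand in the frame of rail_corner between -0.033 and -0.026 m and z of plain_stand in the frame of rail_corner below 0.003 m and angle between the x axis of plain_stand and the x axis of rail_corner, either way round below 0.06 rad); the robot touches nothing.
It fails at once if a stand is dropped (falls free at over 0.7 m/s) ((linear speed of engraved_stand above 0.7 m/s and contact force between anything else and engraved_stand below 0.05 N) or (linear speed of plain_stand above 0.7 m/s and contact force between anything else and plain_stand below 0.05 N)).
It fails at once if the teal bottle or the sanding block is moved by more than 30 mm (distance of any of teal_bottle, sanding_block from where it was at the start of the episode above 0.03 m).
It also fails if it takes over 72 s, if anything falls off the work surface, if the arm or the gripper's body presses on something with over 40 N, if the wrist force passes 120 N, or if a joint passes its speed limit or range.

ROBOT

A 6-joint arm with a two-finger parallel gripper is mounted at the origin on a cart in front of the work surface, level with it; the furniture and walls round the work are solid. World frame = base frame: x ahead of the robot, y to its left, z up, the work surface at z = 0. Lengths are in m, angles in rad, forces in N, time in s.
With the tool pointing down it reaches from about 0.35 to 0.775 m from the base axis. Payload 5.5 kg.
Tool frame: the origin (TCP) lies midway between the tips of the shut fingers; the grasp point (between the pads) lies 19 mm behind it (env.hold_point_z is the distance from the TCP to the grasp point, in m); z points along the fingers, y is the line along which they close (so a half turn about z gives the same grasp; the last joint's range is limited). The gripper opens to 85 mm and grips with 20 to 120 N. Pads are 22 mm wide; open, the fingers measure 114 mm over their backs; the gripper's body (76 mm by 85 mm) begins 54 mm behind the grasp point. The pads swing forward as they close: fully open they stand 13 mm farther back than shut.
Start: joints at [1.028, 0.313, 0.046, 1.304, 0, 1.431], TCP at [0.225, 0.529, 0.231] pointing down, gripper open.
Joint ranges: [-2.76, 2.76], [-0.86, 1.69], [-1.03, 1.26], [-2.2, 2.34], [-1.47, 1.5], [-3.14, 3.14]. Speed limits (rad/s): [2.57, 2.57, 3.14, 3.14, 3.14, 3.14].

INTERFACE

Orientations are given as a unit quaternion [w, x, y, z].
In Python, from workcell import env, read_camera gives the robot as it stands. The module is installed in compiled form; this text tells all that it offers.
- The arm moves only by the tool carry_out, never from a script. Its argument "moves" is a list of rows, each an object of numbers: "tx", "ty", "tz": the shift along the world's x, y, z in cm; "wx", "wy", "wz": the turn, a rotation vector about the world's x, y, z in rad; "claw": the closure, from -1 (fully open) to 1 (shut). A call has 1 to 8 rows; each row shifts and turns the commanded pose from where the row before left it; what a row does not reach is not made up. A row lasts 1/8 s, in which the tool goes at most 62.5 mm and 10.7 degrees, less where a joint would pass 70% of its speed; a pose out of reach is approached as far as the arm can. A call is refused whole if a number of a shift passes 6.25 or a number of a turn 0.188, either way. A call with a gripper value outside its range is refused whole. The fingers move at their own pace and stop on an object; "newtons" is the grip in N (left out, the last holds). Time passes only in rows, so rows that do not move let the fingers close. It gives the time, the measured TCP pose, the force, the opening and the grip force at its end, in the units of the state.
- env.get_state(): the state, without advancing time (a new reading comes with each control period).
- read_camera(name): name is "scene" or "top" or "wrist"; returns a dict with "image" (480x640x3 uint8, blue, green, red), "z_map" (480x640 float32, m along the optical axis (not along the pixel's ray), 0 where there is no reading), "fx", "fy", "cx", "cy" (pixels), "camera_from_world" (4x4, takes a point from world to camera coordinates); the wrist camera has in their place "hand_eye" (4x4, takes a point from camera to tool coordinates, whose origin is the TCP and whose axes are the flange's). Camera axes: x right, y down, z forward; pixel columns grow to the right and rows downward; lengths in m; the calibration is good to about 2 mm. A picture is of the moment at which its call begins: read the wrist's pose just before it.
- env.hand_in(): hands the job in; it is judged then, once.
The state is a dict: "clock": time; "joint_pos": joint angles; "qvel": joint speeds; "tau": joint torques, N m; "tcp_pos": TCP position; "orientation": TCP orientation; "wrist_force": force on the tool from outside, world axes, zero at the start; "ft_torque": the same for the moment, N m; "finger_gap": finger opening in m; "grip_force": force on a finger pad.
Only numpy, scipy, OpenCV 4.12 (cv2) and the standard library are available. Lean on these libraries where they do the work, as an engineer would, in place of code of your own. Each camera call takes 0.05 s, during which the arm holds its last target. There are 200 camera calls.

## Working session

There is one attempt and no reset: what is moved stays moved. The work goes in short steps, Python scripts to look and compute and a tool call to move; the robot and the scene stay as the last step left them, time stands still between calls to the robot, and variables do not carry over. Pictures are saved under pics/ and viewed, at most 10 in all, crops included, and the job is handed in when it is done.

Besides the shell and the picture viewer there is one more tool, called by a JSON object that holds its "name" and its "arguments", one argument or row to a line. carry_out: Moves the arm, as the interface text tells. Its arguments: {"type":"object","properties":{"moves":{"type":"array","items":{"type":"object","properties":{"tx":{"type":"number"},"ty":{"type":"number"},"tz":{"type":"number"},"wx":{"type":"number"},"wy":{"type":"number"},"wz":{"type":"number"},"claw":{"type":"number"}}}},"newtons":{"type":"number"}},"required":["moves"]}

```bash
mkdir -p pics
cat > h.py <<'E'
import numpy as np, cv2
from workcell import env, read_camera
from scipy.spatial.transform import Rotation as R
def cam(n):
    s=env.get_state(); c=read_camera(n)
    if n=='wrist':
        T=np.eye(4); q=s['orientation']; T[:3,:3]=R.from_quat([q[1],q[2],q[3],q[0]]).as_matrix(); T[:3,3]=s['tcp_pos']
        c['W']=T@c['hand_eye']
    else: c['W']=np.linalg.inv(c['camera_from_world'])
    z=c['z_map']; v,u=np.indices(z.shape)
    P=np.stack([(u-c['cx'])/c['fx']*z,(v-c['cy'])/c['fy']*z,z],-1)
    P=P@c['W'][:3,:3].T+c['W'][:3,3]; P[z==0]=np.nan
    c['P']=P; return c
E
python3 - <<'E'
from h import *
for n in('scene','top'):
    c=cam(n); cv2.imwrite(f'pics/{n}0.png',c['image']); np.save(n+'0.npy',c['P']); print(n,c['W'].round(3).tolist(),c['fx'],np.isfinite(c['P']).mean())
s=env.get_state(); print(s, env.hold_point_z)
E
```

```text
scene [[-0.662, 0.61, -0.436, 1.191], [0.749, 0.526, -0.402, 0.622], [-0.016, -0.593, -0.805, 1.229], [0.0, 0.0, 0.0, 1.0]] 615.1646726358883 0.9959993489583333
top [[-0.022, -0.997, 0.071, 0.495], [-1.0, 0.023, 0.014, 0.039], [-0.015, -0.071, -0.997, 1.07], [0.0, 0.0, 0.0, 1.0]] 480.51695738969164 0.9958138020833334
{'clock': 0.1, 'joint_pos': array([1.02838453e+00, 3.13942858e-01, 4.50663988e-02, 1.30365012e+00,
       1.71782289e-05, 1.43120421e+00]), 'qvel': array([ 1.57508064e-03, -1.11996012e-03,  1.47849087e-03,  6.56061391e-04,
        2.75896290e-04, -1.59430790e-05]), 'tau': array([ 2.64117523e-03, -4.81724811e+01,  2.99244797e+01,  1.27476698e-02,
       -8.76451782e-05,  3.10505482e-05]), 'tcp_pos': array([0.22515292, 0.52855362, 0.23047738]), 'orientation': array([-2.97419922e-04,  2.00050805e-01,  9.79785143e-01, -8.12439526e-04]), 'wrist_force': array([0.6731432 , 1.09435171, 0.35419205]), 'ft_torque': array([-0.05914506, -0.05487561,  0.02609877]), 'grip_force': 0.0, 'finger_gap': 0.085785408730147} 0.0187
```

View pics/top0.png

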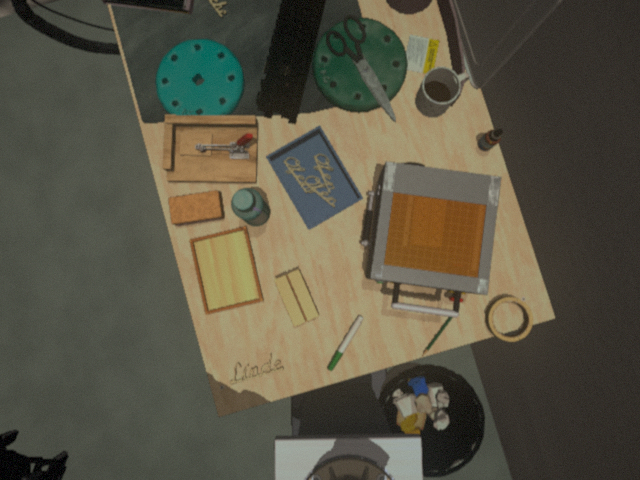

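View pics/scene0.png

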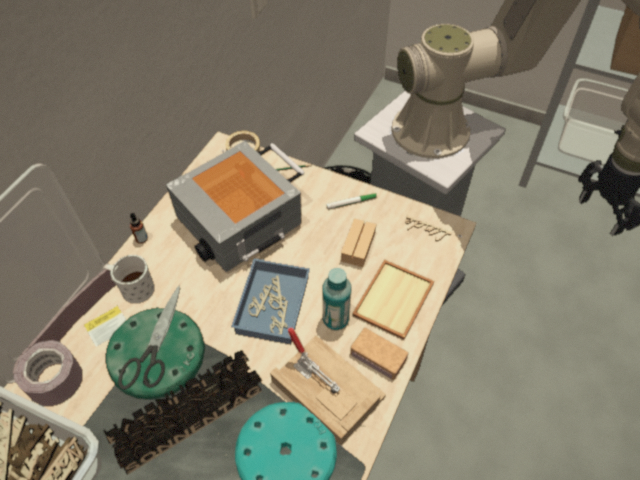

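The top view shows the engraver at (437,228) with the bar at (425,310), the plain stand at (297,295), the tray at (227,270), the bottle at (250,205) and the cork block at (195,207). The scene view shows the same objects from the back-left.

Run:
```python
from h import *
T=np.load('top0.npy').reshape(-1,3);S=np.load('scene0.npy').reshape(-1,3)
def f(name,lo,hi,box):
    for nm,P in(('top',T),('scene',S)):
        m=(P[:,2]>lo)&(P[:,2]<hi)&(P[:,0]>box[0])&(P[:,0]<box[1])&(P[:,1]>box[2])&(P[:,1]<box[3])
        Q=P[m]
        if len(Q)<5: print(name,nm,len(Q));continue
        r=cv2.minAreaRect((Q[:,:2]*1000).astype(np.float32)); print(name,nm,len(Q),np.round(r[0],1),np.round(r[1],1),round(r[2],2),'z',np.round(np.median(Q[:,2]),4))
c=np.load('top0.npy')
for n,(u,v) in dict(hood=(437,175),bar=(425,310),plain=(290,295),tray=(227,270),traysim=(196,275),bottle=(246,198),cork=(195,207)).items(): print(n,c[v,u].round(4))
p=c[295,297][:2]; f('plain',.03,.05,(p[0]-.1,p[0]+.1,p[1]-.1,p[1]+.1))
p=c[270,227][:2]; f('trayrim',.010,.02,(p[0]-.13,p[0]+.13,p[1]-.1,p[1]+.1)); 
p=c[228,437][:2]; f('hood',.12,.135,(p[0]-.2,p[0]+.2,p[1]-.2,p[1]+.2))
p=c[310,425][:2]; f('bar',.108,.13,(p[0]-.04,p[0]+.02,p[1]-.1,p[1]+.1))
p=c[207,195][:2]; f('cork',.03,.045,(p[0]-.1,p[0]+.1,p[1]-.07,p[1]+.07))
p=c[198,246][:2]; f('bottle',.1,.2,(p[0]-.1,p[0]+.1,p[1]-.1,p[1]+.1))
```

```text
hood [ 0.6935 -0.187   0.1311]
bar [ 0.4295 -0.154   0.1278]
plain [0.4612 0.1141 0.0404]
tray [0.5184 0.2562 0.0023]
traysim [ 5.089e-01  3.262e-01 -2.000e-04]
bottle [0.6481 0.1827 0.1829]
cork [0.6562 0.3178 0.0371]
plain top 1393 [454.9 101.2] [109.9  58.3] 22.43 z 0.0405
plain scene 896 [459.  104.4] [115.   58.8] 21.97 z 0.0381
trayrim top 1074 [542.8 235.9] [209.5 197.1] 12.73 z 0.0139
trayrim scene 687 [536.3 263.6] [201.7 131. ] 12.0 z 0.0129
hood top 14725 [ 613.8 -214.7] [289. 396.] 80.63 z 0.1281
hood scene 7454 [ 615.5 -212.9] [299.5 389. ] 81.15 z 0.1256
bar top 563 [ 431.2 -155.9] [ 35.  133.4] 0.45 z 0.1242
bar scene 267 [ 434.5 -152. ] [133.9  28.6] 89.76 z 0.1215
cork top 1440 [693.9 324.1] [136.4 112.2] 7.32 z 0.0364
cork scene 1342 [695.3 327.2] [132.4 112.2] 6.33 z 0.0348
bottle top 879 [645.  189.1] [62.1 61.4] 74.68 z 0.1484
bottle scene 943 [654.6 196.5] [53.1 61.9] 35.58 z 0.1443
```

```bash
cat > m.py <<'E'
from h import *
def comp(P,seed,lo,hi):
    z=P[...,2]; m=((z>lo)&(z<hi)).astype(np.uint8)
    n,l=cv2.connectedComponents(m,connectivity=4); k=l[seed[1],seed[0]]
    return P[l==k] if k else np.zeros((0,3))
def rect(Q):
    r=cv2.minAreaRect((Q[:,:2]*1000).astype(np.float32)); b=cv2.boxPoints(r)
    e=[b[1]-b[0],b[2]-b[1]]; e=max(e,key=np.linalg.norm); a=np.degrees(np.arctan2(e[1],e[0])); a=(a+90)%180-90
    return np.round(r[0],1),np.round(sorted(r[1]),1),'longyaw',round(a,2),'z',round(float(np.median(Q[:,2])),4),len(Q)
E
python3 - <<'E'
from m import *
P=np.load('top0.npy')
print('plain',rect(comp(P,(290,295),.03,.05)))
print('hood',rect(comp(P,(437,175),.12,.135)))
Q=comp(P,(437,175),.12,.135)
z=P[...,2]
# rim pixels search
ys,xs=np.where((z[210:330,180:275]>.010)&(z[210:330,180:275]<.02)); 
n,l,st,ce=cv2.connectedComponentsWithStats(((z[210:330,180:275]>.009)&(z[210:330,180:275]<.02)).astype(np.uint8))
k=1+st[1:,4].argmax(); print('tray',rect(P[210:330,180:275][l==k]))
# bar: near pixel rows
B=P[298:325,385:465].reshape(-1,3); B=B[(B[:,2]>.112)&(B[:,2]<.135)]; print('bar',rect(B))
import sys
v,w=np.linalg.eigh(np.cov(B[:,:2].T)); print('pca',np.degrees(np.arctan2(w[1,1],w[0,1])), B[:,:2].mean(0))
print('cork',rect(comp(P,(195,207),.03,.045)))
S=np.load('scene0.npy')
sc=lambda lo,hi,b:S.reshape(-1,3)[(S.reshape(-1,3)[:,2]>lo)&(S.reshape(-1,3)[:,2]<hi)&(np.hypot(*(S.reshape(-1,3)[:,:2]-b[:2]).T)<b[2])]
print('bar s',rect(sc(.108,.13,(.431,-.155,.064))));
E
```

```text
plain (array([454.9, 101.2]), array([ 58.3, 109.9]), 'longyaw', np.float32(22.43), 'z', 0.0405, 1393)
hood (array([ 564.7, -177.1]), array([230.9, 286.9]), 'longyaw', np.float32(-9.37), 'z', 0.1281, 14644)
tray (array([518.2, 257.3]), array([131. , 170.2]), 'longyaw', np.float32(12.22), 'z', 0.014, 920)
bar (array([ 434. , -156.2]), array([ 37.1, 134.3]), 'longyaw', np.float32(88.77), 'z', 0.1242, 590)
pca 84.46933121822258 [ 0.43236501 -0.16040281]
cork (array([656.5, 319.4]), array([ 60.9, 112.1]), 'longyaw', np.float32(-82.47), 'z', 0.0363, 1398)
bar s (array([ 459.6, -159.8]), array([ 66.9, 126.2]), 'longyaw', np.float32(79.73), 'z', 0.1225, 372)
```

Run:
```python
from m import *
P=np.load('top0.npy'); Q=comp(P,(437,175),.12,.135)
import scipy.optimize as so
for it in range(1):
  a=np.radians(-9.37); e=np.array([np.cos(a),np.sin(a)]); n=np.array([-e[1],e[0]])
  x=Q[:,:2]@e; y=Q[:,:2]@n
  h,b=np.histogram(x,np.arange(x.min()-.002,x.max()+.004,.004)); print(np.c_[b[:-1].round(3),h].tolist()[:22]); print(x.max(),y.min(),y.max())
H=Q[x>x.max()-.230]; print(rect(H[:]))
s=x>x.max()-.22
print('y rng hood',np.percentile(y[s],[.3,99.7]))
# side edges yaw fit
for sel,name in((y<np.median(y),'R'),(y>np.median(y),'L')):
  xs=np.arange(x.max()-.2,x.max()-.02,.006); ex=[(y[(abs(x-t)<.003)].min() if name=='R' else y[abs(x-t)<.003].max()) for t in xs]; print(name,np.degrees(np.polyfit(xs,ex,1)[0]),np.median(ex))
bar=Q[(x<x.max()-.25)]; xb=bar[:,:2]@e; yb=bar[:,:2]@n
for t in np.arange(yb.min(),yb.max(),.015):
  m=abs(yb-t)<.007; 
  if m.sum(): print(round(t,3),xb[m].min().round(4),xb[m].max().round(4),bar[m,2].max().round(4))
```

```text
[[0.441, 60.0], [0.445, 140.0], [0.449, 140.0], [0.453, 128.0], [0.457, 23.0], [0.461, 23.0], [0.465, 22.0], [0.469, 24.0], [0.473, 24.0], [0.477, 20.0], [0.481, 23.0], [0.485, 19.0], [0.489, 26.0], [0.493, 156.0], [0.497, 248.0], [0.501, 241.0], [0.505, 243.0], [0.509, 246.0], [0.513, 244.0], [0.517, 242.0], [0.521, 241.0], [0.525, 239.0]]
0.729403403522024 -0.19823677154731423 0.03262198623281764
(array([ 592.8, -181.7]), array([229.9, 230.9]), 'longyaw', np.float32(80.6), 'z', 0.1282, 13636)
y rng hood [-0.19610915  0.03206484]
R -0.1166793880251452 -0.19676911386152252
L 0.07994310623919508 0.03223737256363104
-0.148 0.4435 0.4792 0.1276
-0.133 0.4427 0.4784 0.1275
-0.118 0.4426 0.456 0.1314
-0.103 0.4429 0.4564 0.1285
-0.088 0.4427 0.4561 0.129
-0.073 0.4425 0.4561 0.1293
-0.058 0.4425 0.456 0.1289
-0.043 0.4428 0.456 0.1293
-0.028 0.4426 0.4792 0.1297
```

{"name": "carry_out", "arguments": {
  "moves": [
    {"tx": 2.9, "ty": -5.1, "wz": -0.165, "claw": 0},
    {"tx": 2.9, "ty": -5.1, "wz": -0.165},
    {"tx": 2.9, "ty": -5.1, "wz": -0.165},
    {"tx": 2.9, "ty": -5.1, "wz": -0.165},
    {"tx": 2.9, "ty": -5.1, "wz": -0.165},
    {"tx": 2.9, "ty": -5.1, "wz": -0.165},
    {"tx": 0.4, "ty": -5.3, "tz": -0.4, "wz": -0.165},
    {"tx": 0.4, "ty": -5.3, "tz": -0.4, "wz": -0.165}
  ]
}}

```text
invalid input at $.moves[0]: expected keys tx, ty, tz, wx, wy, wz, claw
```

```bash
cat > d.py <<'E'
# usage: d.py x y z(yaw frame none) zx zy zz  yx yy yz : delta to TCP pos with tool z dir & tool y dir
from h import *
import sys
def delta(p,zd=(0,0,-1),yd=None):
    s=env.get_state(); q=s['orientation']; C=R.from_quat([q[1],q[2],q[3],q[0]])
    zd=np.array(zd,float); zd/=np.linalg.norm(zd); yd=np.array(yd,float); yd-=zd*(yd@zd); yd/=np.linalg.norm(yd)
    best=None
    for sg in(1,-1):
        M=np.c_[np.cross(sg*yd,zd),sg*yd,zd]; rv=(R.from_matrix(M)*C.inv()).as_rotvec()
        if best is None or np.linalg.norm(rv)<np.linalg.norm(best): best=rv
    print('t',round(s['clock'],2),'tcp',s['tcp_pos'].round(4),'shift cm',((np.array(p)-s['tcp_pos'])*100).round(2),'rot',best.round(4),'gap',round(s['finger_gap'],4),'F',s['wrist_force'].round(1),'grip',round(s['grip_force'],1),'q',s['joint_pos'].round(2))
a=np.radians(-9.4); E=np.array([np.cos(a),np.sin(a),0]); N=np.array([-E[1],E[0],0]); U=np.array([0,0,1.])
C=np.array([.5901,-.1808,0])
eng=lambda x,y,z: C+x*E+y*N+z*U
E
python3 - <<'E'
from d import *
delta(eng(-.1625,0,.099),yd=E)
E
```

```text
t 0.1 tcp [0.2252 0.5286 0.2305] shift cm [ 20.46 -68.28 -13.15] rot [ 6.000e-04 -1.800e-03 -1.332e+00] gap 0.0858 F [0.7 1.1 0.4] grip 0.0 q [1.03 0.31 0.05 1.3  0.   1.43]
```

All keys are needed in every row.

{"name": "carry_out", "arguments": {
  "moves": [
    {"tx": 2.9, "ty": -5.1, "tz": 0, "wx": 0, "wy": 0, "wz": -0.165, "claw": 0},
    {"tx": 2.9, "ty": -5.1, "tz": 0, "wx": 0, "wy": 0, "wz": -0.165, "claw": 0},
    {"tx": 2.9, "ty": -5.1, "tz": 0, "wx": 0, "wy": 0, "wz": -0.165, "claw": 0},
    {"tx": 2.9, "ty": -5.1, "tz": 0, "wx": 0, "wy": 0, "wz": -0.165, "claw": 0},
    {"tx": 2.9, "ty": -5.1, "tz": 0, "wx": 0, "wy": 0, "wz": -0.165, "claw": 0},
    {"tx": 2.9, "ty": -5.1, "tz": 0, "wx": 0, "wy": 0, "wz": -0.165, "claw": 0},
    {"tx": 0.4, "ty": -5.3, "tz": -0.4, "wx": 0, "wy": 0, "wz": -0.165, "claw": 0},
    {"tx": 0.4, "ty": -5.3, "tz": -0.4, "wx": 0, "wy": 0, "wz": -0.165, "claw": 0}
  ]
}}

```text
clock: 1.1
tcp_pos: [0.4074, 0.1152, 0.2229]
orientation: [-0.0, 0.761, 0.649, -0.0]
wrist_force: [0.4, -0.3, 0.4]
finger_gap: 0.0431
grip_force: 0.0
```

Run:
```python
from d import *
delta(eng(-.1625,0,.099),yd=E)
```

```text
t 1.1 tcp [0.4074 0.1152 0.2229] shift cm [  2.24 -26.95 -12.39] rot [ 0.0001 -0.0003 -0.0065] gap 0.0431 F [ 0.4 -0.3  0.4] grip 0.0 q [ 0.09  0.02 -0.33  1.22 -0.    1.81]
```

{"name": "carry_out", "arguments": {
  "moves": [
    {"tx": 0.45, "ty": -5.39, "tz": -0.6, "wx": 0, "wy": 0, "wz": -0.0065, "claw": 0},
    {"tx": 0.45, "ty": -5.39, "tz": -0.6, "wx": 0, "wy": 0, "wz": 0, "claw": 0},
    {"tx": 0.45, "ty": -5.39, "tz": -0.6, "wx": 0, "wy": 0, "wz": 0, "claw": 0},
    {"tx": 0.45, "ty": -5.39, "tz": -0.6, "wx": 0, "wy": 0, "wz": 0, "claw": 0},
    {"tx": 0.44, "ty": -5.39, "tz": -0.6, "wx": 0, "wy": 0, "wz": 0, "claw": 0},
    {"tx": 0, "ty": 0, "tz": -4.7, "wx": 0, "wy": 0, "wz": 0, "claw": 0},
    {"tx": 0, "ty": 0, "tz": -4.7, "wx": 0, "wy": 0, "wz": 0, "claw": 0},
    {"tx": 0, "ty": 0, "tz": 0, "wx": 0, "wy": 0, "wz": 0, "claw": 0}
  ]
}}

```text
clock: 2.1
tcp_pos: [0.4265, -0.1509, 0.0962]
orientation: [-0.004, 0.761, 0.649, -0.001]
wrist_force: [0.3, 0.2, 0.4]
finger_gap: 0.0428
grip_force: 0.0
```

{"name": "carry_out", "arguments": {
  "moves": [
    {"tx": 0, "ty": 0, "tz": 0, "wx": 0, "wy": 0, "wz": 0, "claw": 1},
    {"tx": 0, "ty": 0, "tz": 0, "wx": 0, "wy": 0, "wz": 0, "claw": 1},
    {"tx": 0, "ty": 0, "tz": 0, "wx": 0, "wy": 0, "wz": 0, "claw": 1},
    {"tx": 0, "ty": 0, "tz": 0, "wx": 0, "wy": 0, "wz": 0, "claw": 1}
  ],
  "newtons": 50
}}

```text
clock: 2.6
tcp_pos: [0.4317, -0.1531, 0.1014]
orientation: [0.002, 0.761, 0.649, 0.001]
wrist_force: [0.8, 0.1, 7.4]
finger_gap: 0.0119
grip_force: 49.3
```

Run:
```python
from d import *
delta(eng(-.1625,0,.099),yd=E)
L=np.hypot(.27,.046);b=np.arctan2(.046,.27); p0=None
for th in np.linspace(0,1.05,15):
    p=(-L*np.cos(b+th))*E+L*np.sin(b+th)*U
    if p0 is not None: print(round(th,3),((p-p0)*100).round(2))
    p0=p
```

```text
t 2.6 tcp [ 0.4317 -0.1531  0.1014] shift cm [-0.19 -0.11 -0.24] rot [ 0.002   0.0043 -0.006 ] gap 0.0119 F [0.8 0.1 7.4] grip 49.3 q [-0.52  0.17 -0.47  0.92  0.    1.21]
0.075 [ 0.41 -0.07  2.01]
0.15 [ 0.56 -0.09  1.97]
0.225 [ 0.71 -0.12  1.92]
0.3 [ 0.85 -0.14  1.87]
0.375 [ 0.98 -0.16  1.8 ]
0.45 [ 1.11 -0.18  1.72]
0.525 [ 1.24 -0.2   1.63]
0.6 [ 1.35 -0.22  1.53]
0.675 [ 1.46 -0.24  1.42]
0.75 [ 1.56 -0.26  1.31]
0.825 [ 1.66 -0.27  1.18]
0.9 [ 1.74 -0.29  1.06]
0.975 [ 1.81 -0.3   0.92]
1.05 [ 1.87 -0.31  0.78]
```

{"name": "carry_out", "arguments": {
  "moves": [
    {"tx": 0.4, "ty": -0.1, "tz": 2.0, "wx": 0, "wy": 0, "wz": 0, "claw": 1},
    {"tx": 0.56, "ty": -0.1, "tz": 2.0, "wx": 0, "wy": 0, "wz": 0, "claw": 1},
    {"tx": 0.7, "ty": -0.1, "tz": 1.9, "wx": 0, "wy": 0, "wz": 0, "claw": 1},
    {"tx": 0.85, "ty": -0.1, "tz": 1.9, "wx": 0, "wy": 0, "wz": 0, "claw": 1},
    {"tx": 1.0, "ty": -0.2, "tz": 1.8, "wx": 0, "wy": 0, "wz": 0, "claw": 1},
    {"tx": 1.1, "ty": -0.2, "tz": 1.7, "wx": 0, "wy": 0, "wz": 0, "claw": 1}
  ]
}}

```text
clock: 3.35
tcp_pos: [0.4742, -0.1601, 0.2119]
orientation: [-0.002, 0.761, 0.649, -0.002]
wrist_force: [-1.2, -1.4, -6.6]
finger_gap: 0.0121
grip_force: 48.6
```

Run:
```python
from d import *
L=np.hypot(.27,.046);b=np.arctan2(.046,.27)
th=.45
delta(eng(.1075-L*np.cos(b+th),0,.072+L*np.sin(b+th)-.0187),yd=E)
```

```text
t 3.35 tcp [ 0.4742 -0.1601  0.2119] shift cm [ 0.18 -0.18  0.03] rot [-0.0006 -0.0045 -0.0054] gap 0.0121 F [-1.2 -1.4 -6.6] grip 48.6 q [-0.49  0.18 -0.18  1.22 -0.    1.24]
```

{"name": "carry_out", "arguments": {
  "moves": [
    {"tx": 1.3, "ty": -0.2, "tz": 1.6, "wx": 0, "wy": 0, "wz": 0, "claw": 1},
    {"tx": 1.35, "ty": -0.2, "tz": 1.5, "wx": 0, "wy": 0, "wz": 0, "claw": 1},
    {"tx": 1.5, "ty": -0.25, "tz": 1.4, "wx": 0, "wy": 0, "wz": 0, "claw": 1},
    {"tx": 1.6, "ty": -0.25, "tz": 1.3, "wx": 0, "wy": 0, "wz": 0, "claw": 1},
    {"tx": 1.65, "ty": -0.3, "tz": 1.2, "wx": 0, "wy": 0, "wz": 0, "claw": 1},
    {"tx": 1.7, "ty": -0.3, "tz": 1.1, "wx": 0, "wy": 0, "wz": 0, "claw": 1},
    {"tx": 1.8, "ty": -0.3, "tz": 0.9, "wx": 0, "wy": 0, "wz": 0, "claw": 1},
    {"tx": 1.4, "ty": -0.2, "tz": 0.6, "wx": 0, "wy": 0, "wz": 0, "claw": 1}
  ]
}}

```text
clock: 4.35
tcp_pos: [0.5995, -0.1807, 0.3125]
orientation: [0.003, 0.761, 0.649, 0.001]
wrist_force: [-2.7, -0.4, 11.1]
finger_gap: 0.0118
grip_force: 52.8
```

{"name": "carry_out", "arguments": {
  "moves": [
    {"tx": 0, "ty": 0, "tz": 0, "wx": 0, "wy": 0, "wz": 0, "claw": 0},
    {"tx": 0, "ty": 0, "tz": 0, "wx": 0, "wy": 0, "wz": 0, "claw": 0},
    {"tx": 0, "ty": 0, "tz": 4, "wx": 0, "wy": 0, "wz": 0, "claw": 0},
    {"tx": -3, "ty": 0, "tz": 4, "wx": 0, "wy": 0, "wz": 0, "claw": 0},
    {"tx": -6, "ty": 1, "tz": 1, "wx": 0, "wy": 0, "wz": 0, "claw": -1},
    {"tx": -6, "ty": 1, "tz": 0, "wx": 0, "wy": 0, "wz": 0, "claw": -1},
    {"tx": -6, "ty": 1, "tz": 0, "wx": 0, "wy": 0, "wz": 0, "claw": -1}
  ]
}}

```text
clock: 5.22
tcp_pos: [0.3865, -0.1497, 0.398]
orientation: [-0.0, 0.761, 0.649, -0.0]
wrist_force: [-1.0, -0.8, 0.7]
finger_gap: 0.0854
grip_force: 0.0
```

Run:
```python
from d import *
delta(eng(-.1625,0,.099),yd=E)
c=cam('top'); cv2.imwrite('pics/top1.png',c['image'][130:350,340:540].repeat(3,0).repeat(3,1)[:600]); np.save('top1.npy',c['P'])
c=cam('scene'); np.save('scene1.npy',c['P']); cv2.imwrite('pics/scene1.png',c['image'])
```

```text
t 5.22 tcp [ 0.3865 -0.1497  0.398 ] shift cm [  4.33  -0.45 -29.9 ] rot [ 0.0001 -0.0006 -0.0058] gap 0.0854 F [-1.  -0.8  0.7] grip 0.0 q [-0.56  0.01  0.08  1.65 -0.    1.17]
```

View pics/top1.png

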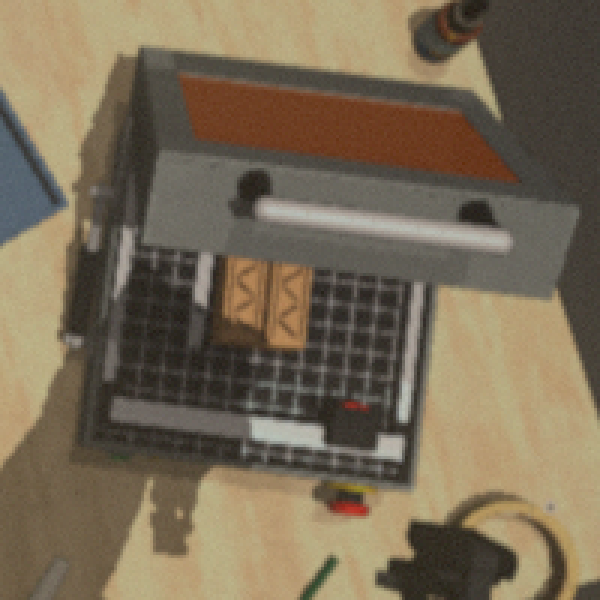

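The hood is open, and the engraved stand's front shows at crop (215–310, 255–350), with the left rail beside it at (200,280). I'll measure the stand and rail from the two views.

Run:
```python
from m import *
from d import *
for n in('top1','scene1'):
    P=np.load(n+'.npy').reshape(-1,3); 
    x=(P-C)@E; y=(P-C)@N; z=P[:,2]
    m=(z>.075)&(z<.093)&(x>-.06)&(x<.08)&(y>-.08)&(y<.05)
    print(n,m.sum())
    if m.sum()<10: continue
    print('x',np.percentile(x[m],[0,1,5,99]).round(4),'y',np.percentile(y[m],[0,1,99,100]).round(4),'z',np.median(z[m]).round(4))
    xs=np.arange(x[m].min()+.004,x[m].max()-.002,.006)
    for t in xs:
        k=m&(abs(x-t)<.003)
        if k.sum()>3: print(t.round(3),y[k].min().round(4),y[k].max().round(4))
    for t in np.arange(-.045,.04,.01):
        k=m&(abs(y-t)<.005)
        if k.sum()>3: print('front y',t.round(3),x[k].min().round(4))
    # left rail top
    k=(z>.049)&(z<.058)&(abs(x+.0)<.025)&(y>.03)&(y<.06); print('rail y',np.percentile(y[k],[2,10,50,90,98]).round(4),k.sum())
    k=(z>.3)&(z<.35)&(abs(x)<.06)&(abs(y)<.055); print('bar',x[k].mean(),z[k].max())
    k=(z>.060)&(z<.075)&(abs(x)<.1); print('wall y',y[k].min(),y[k].max())
    k=(z>.08)&(z<.105)&(x<-.05)&(x>-.12)&(abs(y)<.1); print('gantry',np.percentile(x[k],[2,98]),np.percentile(y[k],[2,98]),z[k].max())
```

```text
top1 810
x [-0.0331 -0.0323 -0.0303  0.0244] y [-0.0256 -0.0235  0.0338  0.0345] z 0.0855
-0.029 -0.0256 0.0334
-0.023 -0.024 0.0331
-0.017 -0.0237 0.0337
-0.011 -0.0246 0.0336
-0.005 -0.0236 0.0332
0.001 -0.0233 0.034
0.007 -0.0231 0.0341
0.013 -0.0237 0.0342
0.019 -0.0228 0.0345
front y -0.025 -0.031
front y -0.015 -0.0321
front y -0.005 -0.0319
front y 0.005 -0.0321
front y 0.015 -0.0326
front y 0.025 -0.0331
front y 0.035 -0.0326
rail y [0.0329 0.034  0.0444 0.0494 0.053 ] 143
bar 0.012453906089597183 0.34014726472099965
wall y -0.30722147614911016 0.3859131873744746
gantry [-0.09714858 -0.06713042] [-0.0955632   0.09555779] 0.10255057178784743
scene1 59
x [-0.0294 -0.029  -0.0282  0.0001] y [0.0203 0.0204 0.0397 0.0398] z 0.082
-0.025 0.0203 0.038
-0.019 0.0245 0.0386
-0.013 0.0294 0.0398
-0.007 0.0328 0.0382
front y 0.025 -0.0282
front y 0.035 -0.0294
rail y [0.0342 0.0357 0.0459 0.0532 0.057 ] 82
bar 0.019712559066883278 0.33832336065596114
wall y -0.3038869886860437 0.4092017684138005
gantry [-0.09320111 -0.07691318] [-0.0880446   0.09749541] 0.10133472490810602
```

```bash
sed -i 's/def delta(p,zd=(0,0,-1),yd=None):/def delta(p,zd=(0,0,-1),yd=None,sgs=(1,-1)):/; s/for sg in(1,-1):/for sg in sgs:/' d.py
cat >> d.py <<'E'
t=np.radians(32); A=np.sin(t)*E-np.cos(t)*U   # leaned tool axis over engraver
E
python3 - <<'E'
from d import *
delta(eng(.025,.005,.060)-.2*A,A,N,(1,))
print('A cm',(A*100).round(2))
E
```

```text
t 5.33 tcp [ 0.3827 -0.1478  0.3989] shift cm [ 12.83  -1.48 -16.93] rot [-0.501  -0.3634  1.5225] gap 0.0856 F [ 0.3 -1.3  0.6] grip 0.0 q [-0.56 -0.    0.08  1.65 -0.    1.17]
A cm [ 52.28  -8.65 -84.8 ]
```

{"name": "carry_out", "arguments": {
  "moves": [
    {"tx": 1.43, "ty": -0.16, "tz": -1.9, "wx": -0.0557, "wy": -0.0404, "wz": 0.169, "claw": -1},
    {"tx": 1.43, "ty": -0.16, "tz": -1.9, "wx": -0.0557, "wy": -0.0404, "wz": 0.169, "claw": -1},
    {"tx": 1.43, "ty": -0.16, "tz": -1.9, "wx": -0.0557, "wy": -0.0404, "wz": 0.169, "claw": -1},
    {"tx": 1.43, "ty": -0.16, "tz": -1.9, "wx": -0.0557, "wy": -0.0404, "wz": 0.169, "claw": -1},
    {"tx": 1.43, "ty": -0.16, "tz": -1.9, "wx": -0.0557, "wy": -0.0404, "wz": 0.169, "claw": -1},
    {"tx": 1.43, "ty": -0.16, "tz": -1.9, "wx": -0.0557, "wy": -0.0404, "wz": 0.169, "claw": -1},
    {"tx": 1.43, "ty": -0.16, "tz": -1.9, "wx": -0.0557, "wy": -0.0404, "wz": 0.169, "claw": -1},
    {"tx": 1.43, "ty": -0.16, "tz": -1.9, "wx": -0.0557, "wy": -0.0404, "wz": 0.169, "claw": -1}
  ]
}}

```text
clock: 6.32
tcp_pos: [0.5032, -0.1627, 0.2453]
orientation: [0.251, 0.163, 0.954, -0.02]
wrist_force: [-0.6, 0.1, 0.1]
finger_gap: 0.0855
grip_force: 0.0
```

{"name": "carry_out", "arguments": {
  "moves": [
    {"tx": 1.43, "ty": -0.16, "tz": -1.8, "wx": -0.0557, "wy": -0.0404, "wz": 0.169, "claw": -1},
    {"tx": 0, "ty": 0, "tz": 0, "wx": 0, "wy": 0, "wz": 0, "claw": -1}
  ]
}}

```text
clock: 6.58
tcp_pos: [0.5156, -0.1644, 0.2253]
orientation: [0.273, 0.08, 0.959, -0.021]
wrist_force: [-0.6, 0.3, -0.4]
finger_gap: 0.0848
grip_force: 0.0
```

Run:
```python
from m import *
from d import *
delta(eng(.025,.005,.060)-.2*A,A,N,(1,))
c=cam('wrist'); cv2.imwrite('pics/w1.png',c['image']); np.save('w1.npy',c['P'])
P=c['P'].reshape(-1,3);x=(P-C)@E; y=(P-C)@N; z=P[:,2]
m=(z>.078)&(z<.092)&(x>-.06)&(x<.09)&(y>-.08)&(y<.05); print(m.sum())
if m.sum()>50: print('x',np.percentile(x[m],[.5,2,98,99.5]).round(4),'y',np.percentile(y[m],[.5,2,98,99.5]).round(4),'z',np.median(z[m])); print(rect(P[m]))
k=(z>.049)&(z<.058)&(abs(x+.0)<.03)&(y>.02)&(y<.07); print('rail y',np.percentile(y[k],[2,10,50,90,98]).round(4),k.sum())
k=(z>.049)&(z<.058)&(y<.03)&(y>-.08)&(x<.1)&(x>.07); print('rail x',np.percentile(x[k],[2,10,50,90,98]).round(4),k.sum())
```

```text
t 6.58 tcp [ 0.5156 -0.1644  0.2253] shift cm [-0.46  0.17  0.43] rot [-0.0052 -0.0037  0.0021] gap 0.0848 F [-0.6  0.3 -0.4] grip 0.0 q [-0.58 -0.15 -0.64  0.57  0.22 -0.35]
6249
x [-0.0309 -0.0303  0.0756  0.0783] y [-0.0218 -0.0205  0.0351  0.0364] z 0.08560348710385976
(array([ 615.3, -177.4]), array([ 58.1, 111. ]), 'longyaw', np.float32(-7.82), 'z', 0.0856, 6249)
rail y [0.0255 0.042  0.0462 0.0506 0.0515] 707
rail x [0.084  0.0846 0.087  0.0925 0.0937] 210
```

View pics/w1.png

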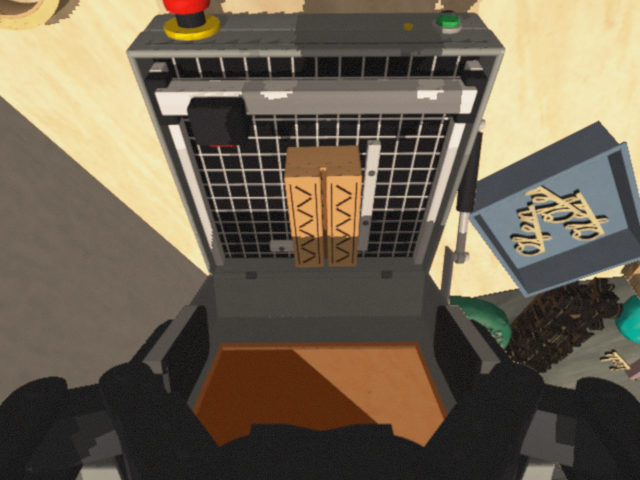

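Wrist view: the engraved stand's top is around (325,220), with the left rail right of it at (370,190) and the back rail at (283,245). The path between the fingers is free.

{"name": "carry_out", "arguments": {
  "moves": [
    {"tx": 2.0, "ty": -0.3, "tz": -3.3, "wx": -0.005, "wy": -0.004, "wz": 0.002, "claw": -1},
    {"tx": 2.0, "ty": -0.3, "tz": -3.3, "wx": 0, "wy": 0, "wz": 0, "claw": -1},
    {"tx": 2.0, "ty": -0.3, "tz": -3.3, "wx": 0, "wy": 0, "wz": 0, "claw": -1},
    {"tx": 2.0, "ty": -0.28, "tz": -3.3, "wx": 0, "wy": 0, "wz": 0, "claw": -1},
    {"tx": 1.0, "ty": -0.14, "tz": -1.65, "wx": 0, "wy": 0, "wz": 0, "claw": -1},
    {"tx": 1.0, "ty": -0.14, "tz": -1.65, "wx": 0, "wy": 0, "wz": 0, "claw": -1},
    {"tx": 0, "ty": 0, "tz": 0, "wx": 0, "wy": 0, "wz": 0, "claw": -1},
    {"tx": 0, "ty": 0, "tz": 0, "wx": 0, "wy": 0, "wz": 0, "claw": -1}
  ]
}}

```text
clock: 7.62
tcp_pos: [0.6181, -0.1796, 0.0644]
orientation: [0.278, 0.077, 0.957, -0.024]
wrist_force: [-0.5, -0.8, 1.0]
finger_gap: 0.0852
grip_force: 0.0
```

Run:
```python
from d import *
delta(eng(.025,.006,.060),A,N,(1,))
```

```text
t 7.62 tcp [ 0.6181 -0.1796  0.0644] shift cm [-0.24  0.06 -0.44] rot [ 0.0034  0.0057 -0.0021] gap 0.0852 F [-0.5 -0.8  1. ] grip 0.0 q [-0.49  0.23 -0.71  0.09  0.17 -0.28]
```

{"name": "carry_out", "arguments": {
  "moves": [
    {"tx": -0.2, "ty": 0.05, "tz": -0.4, "wx": 0, "wy": 0, "wz": 0, "claw": -0.5},
    {"tx": 0, "ty": 0, "tz": 0, "wx": 0, "wy": 0, "wz": 0, "claw": 1},
    {"tx": 0, "ty": 0, "tz": 0, "wx": 0, "wy": 0, "wz": 0, "claw": 1},
    {"tx": 0, "ty": 0, "tz": 0, "wx": 0, "wy": 0, "wz": 0, "claw": 1}
  ],
  "newtons": 50
}}

```text
clock: 8.12
tcp_pos: [0.6154, -0.1789, 0.0599]
orientation: [0.277, 0.077, 0.957, -0.024]
wrist_force: [-5.1, 0.9, 6.7]
finger_gap: 0.0572
grip_force: 54.8
```

{"name": "carry_out", "arguments": {
  "moves": [
    {"tx": 0, "ty": 0, "tz": 1.0, "wx": 0, "wy": 0, "wz": 0, "claw": 1},
    {"tx": 0, "ty": 0, "tz": 1.0, "wx": 0, "wy": 0, "wz": 0, "claw": 1},
    {"tx": -1.0, "ty": 0.17, "tz": 1.7, "wx": 0, "wy": 0, "wz": 0, "claw": 1},
    {"tx": -1.0, "ty": 0.17, "tz": 1.7, "wx": 0, "wy": 0, "wz": 0, "claw": 1},
    {"tx": -1.0, "ty": 0.17, "tz": 1.7, "wx": 0, "wy": 0, "wz": 0, "claw": 1},
    {"tx": 0, "ty": 0, "tz": 0, "wx": 0, "wy": 0, "wz": 0, "claw": 1}
  ]
}}

```text
clock: 8.88
tcp_pos: [0.5863, -0.1744, 0.1325]
orientation: [0.279, 0.077, 0.957, -0.024]
wrist_force: [-0.1, -1.1, -3.0]
finger_gap: 0.0571
grip_force: 54.1
```

Run:
```python
from m import *
from d import *
delta(eng(.025,.006,.060),A,N,(1,))
c=cam('wrist'); cv2.imwrite('pics/w2.png',c['image']); np.save('w2.npy',c['P'])
```

```text
t 8.88 tcp [ 0.5863 -0.1744  0.1325] shift cm [ 2.95 -0.46 -7.25] rot [ 0.005   0.008  -0.0026] gap 0.0571 F [-0.1 -1.1 -3. ] grip 54.1 q [-0.51  0.08 -0.69  0.26  0.18 -0.3 ]
```

View pics/w2.png

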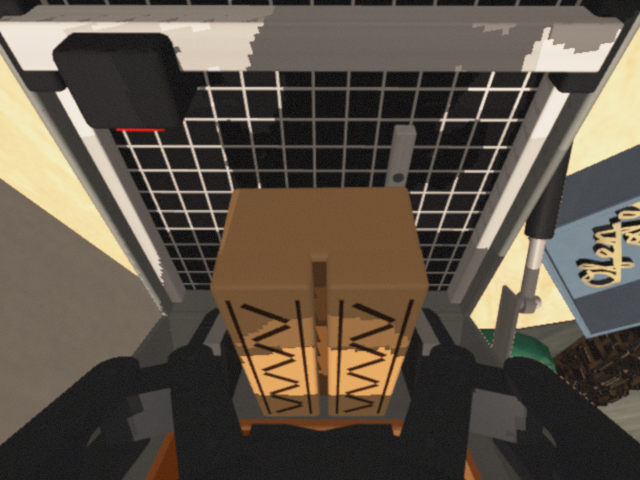

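The stand is held upright between the fingers, with its front-top edge at row 290. I'll fit its pose in the hand.

```bash
cat > inh.py <<'E'
from m import *
from d import *
def fit(c,save):
    "stand pose from top face seen by wrist camera -> T_tool_stand"
    s=env.get_state(); q=s['orientation']; M=R.from_quat([q[1],q[2],q[3],q[0]]).as_matrix(); p=s['tcp_pos']
    g=cv2.cvtColor(c['image'],cv2.COLOR_BGR2HSV); P=c['P']; 
    loc=(P-p)@M   # tool coords
    d=loc[...,2]; w=(np.abs(loc[...,1])<.034)&(np.linalg.norm(loc,axis=-1)<.11)&(g[...,1]>60)
    # RANSAC plane roughly horizontal
    pts=P[w]; rng=np.random.default_rng(0); best=0
    for _ in range(400):
        a=pts[rng.choice(len(pts),3,replace=False)]; n=np.cross(a[1]-a[0],a[2]-a[0]); L=np.linalg.norm(n)
        if L<1e-6: continue
        n/=L; n*=np.sign(n[2])
        if n[2]<.95: continue
        k=np.abs((pts-a[0])@n)<.0015
        if k.sum()>best: best=k.sum(); inl=pts[k]
    m0=inl.mean(0); n=np.linalg.svd(inl-m0,full_matrices=False)[2][2]; n*=np.sign(n[2])
    print('tilt deg',np.degrees(np.arccos(n[2])).round(2),'n eng',(n@E).round(4),(n@N).round(4),'n',len(inl),rect(inl))
    x=inl@E;y=inl@N; print('x',np.percentile(x-C@E,[.5,99.5]).round(4),'y',np.percentile(y-C@N,[.5,99.5]).round(4),'topz',m0[2].round(4),'tcp eng',((p-C)@E).round(4),((p-C)@N).round(4),p[2].round(4))
    if save: np.savez(save,inl=inl,n=n,p=p,M=M)
E
python3 - <<'E'
from inh import *
c=cam('wrist'); fit(c,'eng_hold.npz')
E
```

```text
tilt deg 0.28 n eng -0.0048 0.0011 n 21556 (array([ 586.3, -173.8]), array([ 59.3, 111.2]), 'longyaw', np.float32(-8.16), 'z', 0.1574, 21556)
x [-0.0596  0.0483] y [-0.0228  0.0344] topz 0.1573 tcp eng -0.0053 0.006 0.1306
```

{"name": "carry_out", "arguments": {
  "moves": [
    {"tx": -3.0, "ty": 0.5, "tz": 3.0, "wx": 0, "wy": 0, "wz": 0, "claw": 1},
    {"tx": -3.0, "ty": 0.5, "tz": 2.0, "wx": 0, "wy": 0, "wz": 0, "claw": 1},
    {"tx": 0, "ty": 4, "tz": 0, "wx": 0, "wy": 0, "wz": 0.03, "claw": 1},
    {"tx": 0, "ty": 6, "tz": 0, "wx": 0, "wy": 0, "wz": 0.06, "claw": 1},
    {"tx": 0, "ty": 6, "tz": 0, "wx": 0, "wy": 0, "wz": 0.06, "claw": 1},
    {"tx": 0, "ty": 6, "tz": 0, "wx": 0, "wy": 0, "wz": 0.06, "claw": 1},
    {"tx": 0, "ty": 6, "tz": 0, "wx": 0, "wy": 0, "wz": 0.06, "claw": 1},
    {"tx": 0, "ty": 6, "tz": 0, "wx": 0, "wy": 0, "wz": 0.06, "claw": 1}
  ]
}}

```text
clock: 9.98
tcp_pos: [0.5252, 0.1782, 0.1795]
orientation: [0.277, -0.082, 0.957, 0.023]
wrist_force: [1.8, -0.3, -1.6]
finger_gap: 0.0575
grip_force: 55.1
```

```bash
cat >> d.py <<'E'
def axes(deg,tilt=32):
    b=np.radians(deg); e=np.array([np.cos(b),np.sin(b),0]); n=np.array([-e[1],e[0],0]); k=np.radians(tilt)
    return e,n,np.sin(k)*e-np.cos(k)*U
E
python3 - <<'E'
from d import *
e,n,a=axes(12.2)
delta([.5182,.2573,.0215],a,n,(1,))
E
```

```text
t 9.97 tcp [0.5252 0.1782 0.1795] shift cm [ -0.7    7.91 -15.8 ] rot [0.0015 0.005  0.042 ] gap 0.0575 F [ 1.8 -0.3 -1.6] grip 55.1 q [ 0.19 -0.09 -0.73  0.38 -0.01  0.01]
```

{"name": "carry_out", "arguments": {
  "moves": [
    {"tx": -0.3, "ty": 4.0, "tz": 0, "wx": 0, "wy": 0.003, "wz": 0.02, "claw": 1},
    {"tx": -0.3, "ty": 3.7, "tz": -2.5, "wx": 0, "wy": 0, "wz": 0.02, "claw": 1},
    {"tx": 0, "ty": 0, "tz": -4, "wx": 0, "wy": 0, "wz": 0, "claw": 1},
    {"tx": 0, "ty": 0, "tz": -4, "wx": 0, "wy": 0, "wz": 0, "claw": 1},
    {"tx": 0, "ty": 0, "tz": -2.5, "wx": 0, "wy": 0, "wz": 0, "claw": 1},
    {"tx": 0, "ty": 0, "tz": -1.5, "wx": 0, "wy": 0, "wz": 0, "claw": 1},
    {"tx": 0, "ty": 0, "tz": 0, "wx": 0, "wy": 0, "wz": 0, "claw": 1},
    {"tx": 0, "ty": 0, "tz": 0, "wx": 0, "wy": 0, "wz": 0, "claw": 1}
  ]
}}

```text
clock: 10.98
tcp_pos: [0.52, 0.2534, 0.0355]
orientation: [0.276, -0.101, 0.956, 0.028]
wrist_force: [1.0, -0.4, -1.0]
finger_gap: 0.0572
grip_force: 55.1
```

Run:
```python
from inh import *
e,n,a=axes(12.2)
delta([.5182,.2573,.0195],a,n,(1,))
c=cam('wrist'); fit(c,None)
c=cam('top');P=c['P'];z=P[...,2];k=(z[200:330,160:290]>.04)&(z[200:330,160:290]<.06); print(np.median(P[200:330,160:290][k],0),np.isfinite(P).all())
```

```text
t 10.97 tcp [0.52   0.2534 0.0355] shift cm [-0.18  0.39 -1.6 ] rot [0.0013 0.0031 0.0039] gap 0.0572 F [ 1.  -0.4 -1. ] grip 55.1 q [ 0.36  0.19 -0.88 -0.06 -0.08  0.12]
tilt deg 0.03 n eng 0.0005 0.0002 n 21405 (array([520.4, 253.5]), array([ 59.2, 111.7]), 'longyaw', np.float32(13.75), 'z', 0.0614, 21405)
x [-0.1992 -0.0863] y [0.3726 0.4569] topz 0.0614 tcp eng -0.1397 0.417 0.0361
[0.51514444 0.22817527 0.05012879] False
```

{"name": "carry_out", "arguments": {
  "moves": [
    {"tx": -0.1, "ty": 0.3, "tz": -0.8, "wx": 0, "wy": 0, "wz": 0, "claw": 1},
    {"tx": 0, "ty": 0, "tz": -0.5, "wx": 0, "wy": 0, "wz": 0, "claw": 1},
    {"tx": 0, "ty": 0, "tz": -0.15, "wx": 0, "wy": 0, "wz": 0, "claw": 1},
    {"tx": 0, "ty": 0, "tz": 0, "wx": 0, "wy": 0, "wz": 0, "claw": 1}
  ]
}}

```text
clock: 11.58
tcp_pos: [0.5186, 0.2562, 0.0209]
orientation: [0.276, -0.1, 0.956, 0.028]
wrist_force: [-0.6, -0.8, 0.0]
finger_gap: 0.0573
grip_force: 55.4
```

{"name": "carry_out", "arguments": {
  "moves": [
    {"tx": 0, "ty": 0, "tz": -0.1, "wx": 0, "wy": 0, "wz": 0, "claw": 1},
    {"tx": 0, "ty": 0, "tz": -0.1, "wx": 0, "wy": 0, "wz": 0, "claw": 1},
    {"tx": 0, "ty": 0, "tz": 0, "wx": 0, "wy": 0, "wz": 0, "claw": 1}
  ]
}}

```text
clock: 11.95
tcp_pos: [0.5196, 0.2565, 0.0209]
orientation: [0.277, -0.1, 0.955, 0.028]
wrist_force: [-11.0, -3.1, 16.7]
finger_gap: 0.0572
grip_force: 57.7
```

{"name": "carry_out", "arguments": {
  "moves": [
    {"tx": 0, "ty": 0, "tz": 0.05, "wx": 0, "wy": 0, "wz": 0, "claw": -0.6},
    {"tx": 0, "ty": 0, "tz": 0, "wx": 0, "wy": 0, "wz": 0, "claw": -0.7},
    {"tx": 0, "ty": 0, "tz": 0, "wx": 0, "wy": 0, "wz": 0, "claw": -0.7},
    {"tx": -1.0, "ty": -0.2, "tz": 1.7, "wx": 0, "wy": 0, "wz": 0, "claw": -0.7},
    {"tx": -2.0, "ty": -0.4, "tz": 3.4, "wx": 0, "wy": 0, "wz": 0, "claw": -1},
    {"tx": -2.0, "ty": -0.4, "tz": 4, "wx": 0, "wy": 0, "wz": 0, "claw": -1},
    {"tx": -2.0, "ty": -0.4, "tz": 4, "wx": 0, "wy": 0, "wz": 0, "claw": -1},
    {"tx": 0, "ty": 0, "tz": 0, "wx": 0, "wy": 0, "wz": 0, "claw": -1}
  ]
}}

```text
clock: 12.95
tcp_pos: [0.4499, 0.243, 0.1544]
orientation: [0.279, -0.1, 0.955, 0.029]
wrist_force: [0.3, 0.2, 0.0]
finger_gap: 0.0853
grip_force: 0.0
```

Run:
```python
from inh import *
c=cam('wrist'); P=c['P'].reshape(-1,3)
def top(b,lo,hi,r=.09):
    k=(P[:,2]>lo)&(P[:,2]<hi)&(np.hypot(*(P[:,:2]-b).T)<r); return rect(P[k]) if k.sum()>9 else None
print('engraved',top((.518,.257),.035,.055))
T=cam('top'); cv2.imwrite('pics/top2.png',T['image'])
P=T['P'].reshape(-1,3); print('plain',top((.455,.101),.033,.05,.075)); print('engr top',top((.518,.257),.035,.055)); 
k=(P[:,2]>.31)&(P[:,2]<.35)&(abs((P-C)@E)<.06)&(abs((P-C)@N)<.05); print('bar',P[k,2].max(),k.sum())
e,n,a=axes(22.4); 
delta(np.array([.4555,.102,.016])-.1*a,a,n,(1,))
```

```text
engraved (array([519.8, 256.7]), array([ 58.2, 112. ]), 'longyaw', np.float32(13.16), 'z', 0.0466, 9216)
plain (array([454.9, 101.2]), array([ 58.2, 110.1]), 'longyaw', np.float32(22.31), 'z', 0.0405, 1326)
engr top (array([517.6, 254.7]), array([ 58.8, 110.1]), 'longyaw', np.float32(13.27), 'z', 0.0464, 1421)
bar 0.3402721203437409 595
t 13.05 tcp [0.4489 0.2423 0.1507] shift cm [ -4.24 -16.05  -4.99] rot [0.0004 0.0043 0.182 ] gap 0.0851 F [ 0.5  0.5 -1.2] grip 0.0 q [ 0.4  -0.14 -0.84  0.31 -0.1   0.16]
```

{"name": "carry_out", "arguments": {
  "moves": [
    {"tx": -1.0, "ty": -4, "tz": 0, "wx": 0, "wy": 0.002, "wz": 0.0455, "claw": -1},
    {"tx": -1.0, "ty": -4, "tz": -1, "wx": 0, "wy": 0.002, "wz": 0.0455, "claw": -1},
    {"tx": -1.1, "ty": -4, "tz": -2, "wx": 0, "wy": 0, "wz": 0.0455, "claw": -1},
    {"tx": -1.1, "ty": -4, "tz": -2, "wx": 0, "wy": 0, "wz": 0.0455, "claw": -1},
    {"tx": 0, "ty": 0, "tz": 0, "wx": 0, "wy": 0, "wz": 0, "claw": -1},
    {"tx": 0, "ty": 0, "tz": 0, "wx": 0, "wy": 0, "wz": 0, "claw": -1}
  ]
}}

```text
clock: 13.8
tcp_pos: [0.4133, 0.0808, 0.1087]
orientation: [0.263, -0.187, 0.945, 0.055]
wrist_force: [-0.2, 0.0, -0.0]
finger_gap: 0.0849
grip_force: 0.0
```

Run:
```python
from inh import *
c=cam('wrist'); P=c['P'].reshape(-1,3)
k=(P[:,2]>.033)&(P[:,2]<.05)&(np.hypot(*(P[:,:2]-(.455,.101)).T)<.075); print(rect(P[k]))
e,n,a=axes(22.4); 
delta(np.array([.4555,.102,.016]),a,n,(1,))
```

```text
(array([457.1, 103. ]), array([ 58.1, 111.8]), 'longyaw', np.float32(22.56), 'z', 0.0407, 11152)
t 13.85 tcp [0.4131 0.0818 0.1089] shift cm [ 4.24  2.02 -9.29] rot [ 0.0011 -0.016  -0.0032] gap 0.0851 F [-0.2  0.5  0.1] grip 0.0 q [-0.22 -0.27 -1.03  0.36  0.31 -0.54]
```

Joint 3 sits at its limit here, so I'll try a smaller lean of 26° and see how much room that gives.

Run:
```python
from inh import *
e,n,a=axes(22.5,26); print(a)
delta(np.array([.4565,.1025,.016])-.06*a,a,n,(1,))
```

```text
[ 0.40500213  0.16775738 -0.89879405]
t 13.85 tcp [0.4131 0.0818 0.1089] shift cm [ 1.91  1.07 -3.89] rot [-0.039   0.0808 -0.0011] gap 0.0851 F [-0.2  0.5  0.1] grip 0.0 q [-0.22 -0.27 -1.03  0.36  0.31 -0.54]
```

{"name": "carry_out", "arguments": {
  "moves": [
    {"tx": 0.9, "ty": 0.5, "tz": 0, "wx": -0.02, "wy": 0.04, "wz": 0, "claw": -1},
    {"tx": 1.0, "ty": 0.6, "tz": -1.9, "wx": -0.02, "wy": 0.04, "wz": 0, "claw": -1},
    {"tx": 0, "ty": 0, "tz": -2.0, "wx": 0, "wy": 0, "wz": 0, "claw": -1},
    {"tx": 0, "ty": 0, "tz": 0, "wx": 0, "wy": 0, "wz": 0, "claw": -1}
  ]
}}

```text
clock: 14.35
tcp_pos: [0.4304, 0.0946, 0.0689]
orientation: [0.22, -0.193, 0.955, 0.044]
wrist_force: [0.6, 1.0, 0.6]
finger_gap: 0.0851
grip_force: 0.0
```

Run:
```python
from inh import *
e,n,a=axes(22.5,26)
delta(np.array([.4565,.1025,.016]),a,n,(1,))
```

```text
t 14.35 tcp [0.4304 0.0946 0.0689] shift cm [ 2.61  0.79 -5.29] rot [ 0.0011 -0.0018 -0.0057] gap 0.0851 F [0.6 1.  0.6] grip 0.0 q [-0.12 -0.11 -0.99  0.29  0.22 -0.47]
```

{"name": "carry_out", "arguments": {
  "moves": [
    {"tx": 0.6, "ty": 0.15, "tz": -1.8, "wx": 0, "wy": 0, "wz": -0.005, "claw": -1},
    {"tx": 0.6, "ty": 0.15, "tz": -1.8, "wx": 0, "wy": 0, "wz": 0, "claw": -1},
    {"tx": 0.6, "ty": 0.15, "tz": -1.7, "wx": 0, "wy": 0, "wz": 0, "claw": -1},
    {"tx": 0, "ty": 0, "tz": 0, "wx": 0, "wy": 0, "wz": 0, "claw": -1},
    {"tx": 0, "ty": 0, "tz": 0, "wx": 0, "wy": 0, "wz": 0, "claw": -1}
  ]
}}

```text
clock: 14.98
tcp_pos: [0.4522, 0.0973, 0.0197]
orientation: [0.221, -0.189, 0.956, 0.043]
wrist_force: [-0.0, -0.1, 0.3]
finger_gap: 0.0852
grip_force: 0.0
```

Run:
```python
from inh import *
e,n,a=axes(22.5,26)
delta(np.array([.4565,.1025,.016])-.008*e,a,n,(1,))
```

```text
t 14.97 tcp [0.4522 0.0973 0.0197] shift cm [-0.31  0.21 -0.37] rot [0.0019 0.001  0.0024] gap 0.0852 F [-0.  -0.1  0.3] grip 0.0 q [-0.1   0.04 -1.03  0.09  0.21 -0.45]
```

{"name": "carry_out", "arguments": {
  "moves": [
    {"tx": 0, "ty": 0.2, "tz": -0.35, "wx": 0, "wy": 0, "wz": 0, "claw": -0.7},
    {"tx": 0, "ty": 0, "tz": 0, "wx": 0, "wy": 0, "wz": 0, "claw": 0},
    {"tx": 0, "ty": 0, "tz": 0, "wx": 0, "wy": 0, "wz": 0, "claw": 1},
    {"tx": 0, "ty": 0, "tz": 0, "wx": 0, "wy": 0, "wz": 0, "claw": 1},
    {"tx": 0, "ty": 0, "tz": 0, "wx": 0, "wy": 0, "wz": 0, "claw": 1}
  ],
  "newtons": 50
}}

```text
clock: 15.6
tcp_pos: [0.4535, 0.0991, 0.0169]
orientation: [0.221, -0.189, 0.956, 0.043]
wrist_force: [-3.1, 1.2, 5.9]
finger_gap: 0.0571
grip_force: 51.9
```

{"name": "carry_out", "arguments": {
  "moves": [
    {"tx": 0.2, "ty": 0, "tz": 1.0, "wx": 0, "wy": 0, "wz": 0, "claw": 1},
    {"tx": 0.5, "ty": 0, "tz": 3, "wx": 0, "wy": 0, "wz": 0, "claw": 1},
    {"tx": 0.6, "ty": -1, "tz": 4, "wx": 0, "wy": 0, "wz": -0.05, "claw": 1},
    {"tx": 0.6, "ty": -2, "tz": 4, "wx": 0, "wy": 0, "wz": -0.05, "claw": 1},
    {"tx": 0, "ty": -4, "tz": 4, "wx": 0, "wy": 0, "wz": -0.08, "claw": 1},
    {"tx": 0, "ty": -5, "tz": 2, "wx": 0, "wy": 0, "wz": -0.08, "claw": 1},
    {"tx": 0, "ty": 0, "tz": 0, "wx": 0, "wy": 0, "wz": 0, "claw": 1}
  ]
}}

```text
clock: 16.48
tcp_pos: [0.4736, -0.0244, 0.1988]
orientation: [0.226, -0.061, 0.972, 0.012]
wrist_force: [-0.2, 0.3, -2.0]
finger_gap: 0.0574
grip_force: 54.4
```

Run:
```python
from inh import *
e,n,a=axes(-9.4,26)
delta(eng(-.0825,.006,.19),a,n,(1,))
c=cam('wrist'); fit(c,None)
```

```text
t 16.48 tcp [ 0.4736 -0.0244  0.1988] shift cm [  3.61 -13.7   -0.88] rot [ 0.0043  0.0022 -0.2879] gap 0.0574 F [-0.2  0.3 -2. ] grip 54.4 q [-0.35 -0.21 -0.7   0.67  0.2  -0.43]
tilt deg 0.28 n eng -0.0047 0.0011 n 24590 (array([478.4, -24.4]), array([ 58.7, 111.1]), 'longyaw', np.float32(7.1), 'z', 0.2226, 24590)
x [-0.1944 -0.0839] y [0.096  0.1725] topz 0.2225 tcp eng -0.1419 0.1367 0.197
```

{"name": "carry_out", "arguments": {
  "moves": [
    {"tx": 1.0, "ty": -4.5, "tz": -0.3, "wx": 0.001, "wy": 0, "wz": -0.096, "claw": 1},
    {"tx": 1.5, "ty": -4.5, "tz": -0.3, "wx": 0.001, "wy": 0, "wz": -0.096, "claw": 1},
    {"tx": 1.5, "ty": -4.4, "tz": -0.3, "wx": 0.001, "wy": 0, "wz": -0.096, "claw": 1},
    {"tx": 0, "ty": 0, "tz": 0, "wx": 0, "wy": 0, "wz": 0, "claw": 1},
    {"tx": 0, "ty": 0, "tz": 0, "wx": 0, "wy": 0, "wz": 0, "claw": 1}
  ]
}}

```text
clock: 17.15
tcp_pos: [0.5111, -0.1536, 0.1854]
orientation: [0.222, 0.077, 0.972, -0.016]
wrist_force: [-0.1, 0.3, -1.5]
finger_gap: 0.0571
grip_force: 54.8
```

Run:
```python
from inh import *
e,n,a=axes(-9.4,26)
delta(eng(-.079,.009,.19),a,n,(1,))
c=cam('wrist'); fit(c,None)
P=c['P'].reshape(-1,3);x=(P-C)@E; y=(P-C)@N; z=P[:,2]
b=(z>.048)&(z<.060)
k=b&(x>-.03)&(x<.03)&(y>.02)&(y<.07); print('rail y',np.percentile(y[k],[2,10,50,90,98]).round(4),k.sum())
k=b&(y<.03)&(y>-.08)&(x<.1)&(x>.07); print('rail x',np.percentile(x[k],[2,10,50,90,98]).round(4),k.sum())
cv2.imwrite('pics/w3.png',c['image'])
print('E',E.round(3),'N',N.round(3))
```

```text
t 17.15 tcp [ 0.5111 -0.1536  0.1854] shift cm [ 0.25 -0.54  0.46] rot [-0.0039 -0.0046 -0.0068] gap 0.0571 F [-0.1  0.3 -1.5] grip 54.8 q [-0.54 -0.07 -0.62  0.6   0.16 -0.34]
tilt deg 0.37 n eng 0.0041 -0.005 n 24547 (array([ 515.8, -154.6]), array([ 58.8, 110.3]), 'longyaw', np.float32(-8.58), 'z', 0.2093, 24547)
x [-0.1318 -0.0261] y [-0.0147  0.0422] topz 0.2093 tcp eng -0.0822 0.014 0.1858Traceback (most recent call last):
  File "<stdin>", line 7, in <module>
    return _quantile_unchecked(
        a, q, axis, out, overwrite_input, method, keepdims, weights)
    return _ureduce(a,
                    func=_quantile_ureduce_func,
    ...<5 lines>...
                    overwrite_input=overwrite_input,
                    method=method)
    r = func(a, **kwargs)
    result = _quantile(arr,
                       quantiles=q,
    ...<2 lines>...
                       out=out,
                       weights=wgt)
    slices_having_nans = np.isnan(arr[-1, ...])
                                  ~~~^^^^^^^^^
IndexError: index -1 is out of bounds for axis 0 with size 0
```

{"name": "carry_out", "arguments": {
  "moves": [
    {"tx": 2.05, "ty": -0.62, "tz": -0.2, "wx": -0.002, "wy": -0.002, "wz": -0.003, "claw": 1},
    {"tx": 2.05, "ty": -0.62, "tz": -0.2, "wx": -0.002, "wy": -0.002, "wz": -0.003, "claw": 1},
    {"tx": 0, "ty": 0, "tz": 0, "wx": 0, "wy": 0, "wz": 0, "claw": 1},
    {"tx": 1.48, "ty": -0.24, "tz": -2.58, "wx": 0, "wy": 0, "wz": 0, "claw": 1},
    {"tx": 1.48, "ty": -0.24, "tz": -2.58, "wx": 0, "wy": 0, "wz": 0, "claw": 1},
    {"tx": 0, "ty": 0, "tz": 0, "wx": 0, "wy": 0, "wz": 0, "claw": 1},
    {"tx": 0, "ty": 0, "tz": 0, "wx": 0, "wy": 0, "wz": 0, "claw": 1}
  ]
}}

```text
clock: 18.08
tcp_pos: [0.5824, -0.1718, 0.1321]
orientation: [0.225, 0.08, 0.971, -0.019]
wrist_force: [1.0, 0.4, -1.4]
finger_gap: 0.0572
grip_force: 54.7
```

Run:
```python
from inh import *
e,n,a=axes(-9.4,26)
delta(eng(.0203,.0085,.0785),a,n,(1,))
c=cam('wrist'); cv2.imwrite('pics/w3.png',c['image']);fit(c,None)
P=c['P'].reshape(-1,3);x=(P-C)@E; y=(P-C)@N; z=P[:,2]
b=(z>.048)&(z<.060)
k=b&(x>-.05)&(x<.03)&(y>.02)&(y<.07); print('rail y',k.sum(),np.percentile(y[k],[2,10,50,90,98]).round(4) if k.any() else 0)
```

```text
t 18.07 tcp [ 0.5824 -0.1718  0.1321] shift cm [ 2.92 -0.4  -5.36] rot [0.0021 0.0023 0.    ] gap 0.0572 F [ 1.   0.4 -1.4] grip 54.7 q [-0.49  0.12 -0.58  0.44  0.14 -0.29]
tilt deg 0.24 n eng -0.0041 -0.0002 n 24606 (array([ 587.1, -172.6]), array([ 58.6, 110.9]), 'longyaw', np.float32(-8.92), 'z', 0.1558, 24606)
x [-0.0588  0.0471] y [-0.0207  0.0361] topz 0.1558 tcp eng -0.0086 0.0073 0.1328
rail y 830 [0.0416 0.0419 0.046  0.0502 0.0512]
```

View pics/w3.png

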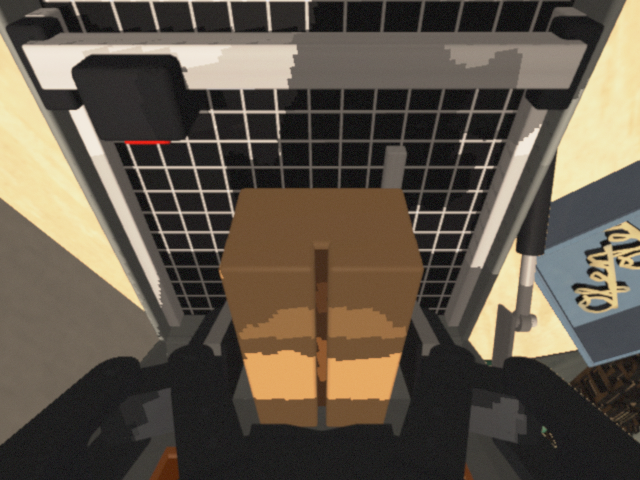

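The stand is held level above the bed. The left rail's end is at (395,165), the stand's left edge is about 5 mm short of the rail, and the gantry is behind it.

{"name": "carry_out", "arguments": {
  "moves": [
    {"tx": 1.46, "ty": -0.2, "tz": -2.68, "wx": 0.001, "wy": 0.001, "wz": 0, "claw": 1},
    {"tx": 1.46, "ty": -0.2, "tz": -2.68, "wx": 0.001, "wy": 0.001, "wz": 0, "claw": 1},
    {"tx": 0, "ty": 0, "tz": -0.9, "wx": 0, "wy": 0, "wz": 0, "claw": 1},
    {"tx": 0, "ty": 0, "tz": 0, "wx": 0, "wy": 0, "wz": 0, "claw": 1},
    {"tx": 0, "ty": 0, "tz": 0, "wx": 0, "wy": 0, "wz": 0, "claw": 1}
  ]
}}

```text
clock: 18.75
tcp_pos: [0.6125, -0.1768, 0.0705]
orientation: [0.225, 0.08, 0.971, -0.019]
wrist_force: [0.2, 0.9, -1.9]
finger_gap: 0.0573
grip_force: 54.7
```

Run:
```python
from inh import *
e,n,a=axes(-9.4,26)
delta(eng(.0203,.0085,.063),a,n,(1,))
c=cam('wrist'); fit(c,None)
```

```text
t 18.75 tcp [ 0.6125 -0.1768  0.0705] shift cm [-0.1   0.1  -0.75] rot [0.0012 0.0024 0.0009] gap 0.0573 F [ 0.2  0.9 -1.9] grip 54.7 q [-0.47  0.25 -0.6   0.29  0.13 -0.28]
tilt deg 0.22 n eng -0.0039 -0.0007 n 24616 (array([ 617. , -177.5]), array([ 58.7, 110.3]), 'longyaw', np.float32(-9.05), 'z', 0.0943, 24616)
x [-0.0282  0.0776] y [-0.0207  0.0361] topz 0.0942 tcp eng 0.0216 0.0076 0.0706
```

{"name": "carry_out", "arguments": {
  "moves": [
    {"tx": 0, "ty": 0, "tz": -0.4, "wx": 0, "wy": 0, "wz": 0, "claw": 1},
    {"tx": 0, "ty": 0, "tz": -0.35, "wx": 0, "wy": 0, "wz": 0, "claw": 1},
    {"tx": 0, "ty": 0, "tz": 0, "wx": 0, "wy": 0, "wz": 0, "claw": 1},
    {"tx": 0, "ty": 0, "tz": 0, "wx": 0, "wy": 0, "wz": 0, "claw": 1}
  ]
}}

```text
clock: 19.3
tcp_pos: [0.6125, -0.1767, 0.062]
orientation: [0.225, 0.08, 0.971, -0.019]
wrist_force: [-1.3, 0.3, 2.7]
finger_gap: 0.0569
grip_force: 55.3
```

{"name": "carry_out", "arguments": {
  "moves": [
    {"tx": 0.2, "ty": -0.03, "tz": 0, "wx": 0, "wy": 0, "wz": 0, "claw": 1},
    {"tx": 0.15, "ty": -0.02, "tz": 0, "wx": 0, "wy": 0, "wz": 0, "claw": 1},
    {"tx": 0.1, "ty": -0.02, "tz": 0, "wx": 0, "wy": 0, "wz": 0, "claw": 1},
    {"tx": 0, "ty": 0, "tz": 0, "wx": 0, "wy": 0, "wz": 0, "claw": 1},
    {"tx": 0, "ty": 0, "tz": 0, "wx": 0, "wy": 0, "wz": 0, "claw": 1}
  ]
}}

```text
clock: 19.92
tcp_pos: [0.6152, -0.1772, 0.062]
orientation: [0.224, 0.08, 0.971, -0.019]
wrist_force: [-14.7, 2.2, 14.8]
finger_gap: 0.0569
grip_force: 57.5
```

{"name": "carry_out", "arguments": {
  "moves": [
    {"tx": 0, "ty": 0, "tz": 0.1, "wx": 0, "wy": 0, "wz": 0, "claw": 1},
    {"tx": 0.15, "ty": -0.02, "tz": 0, "wx": 0, "wy": 0, "wz": 0, "claw": 1},
    {"tx": 0, "ty": 0, "tz": 0, "wx": 0, "wy": 0, "wz": 0, "claw": 1},
    {"tx": 0, "ty": 0, "tz": 0, "wx": 0, "wy": 0, "wz": 0, "claw": 1}
  ]
}}

```text
clock: 20.42
tcp_pos: [0.6152, -0.1771, 0.0619]
orientation: [0.222, 0.081, 0.971, -0.019]
wrist_force: [-18.1, 1.9, 16.1]
finger_gap: 0.0569
grip_force: 57.7
```

Run:
```python
from inh import *
e,n,a=axes(-9.4,26)
delta(eng(.0203,.0085,.063),a,n,(1,))
c=cam('wrist'); fit(c,None)
```

```text
t 20.43 tcp [ 0.6152 -0.1771  0.0619] shift cm [-0.37  0.14  0.11] rot [ 0.0003 -0.004   0.002 ] gap 0.0569 F [-18.1   1.9  16.1] grip 57.7 q [-0.47  0.27 -0.59  0.28  0.13 -0.27]
tilt deg 0.09 n eng -0.0015 -0.0004 n 24749 (array([ 620.1, -178.2]), array([ 58.5, 111.1]), 'longyaw', np.float32(-9.65), 'z', 0.0858, 24749)
x [-0.0254  0.0801] y [-0.0206  0.0362] topz 0.0857 tcp eng 0.0242 0.0077 0.0619
```

Against the back rail. Now ease off and push left.

{"name": "carry_out", "arguments": {
  "moves": [
    {"tx": -0.15, "ty": 0.02, "tz": 0.1, "wx": 0, "wy": 0, "wz": 0, "claw": 1},
    {"tx": 0.03, "ty": 0.2, "tz": 0, "wx": 0, "wy": 0, "wz": 0, "claw": 1},
    {"tx": 0.03, "ty": 0.2, "tz": 0, "wx": 0, "wy": 0, "wz": 0, "claw": 1},
    {"tx": 0.02, "ty": 0.1, "tz": 0, "wx": 0, "wy": 0, "wz": 0, "claw": 1},
    {"tx": 0, "ty": 0, "tz": 0, "wx": 0, "wy": 0, "wz": 0, "claw": 1},
    {"tx": 0, "ty": 0, "tz": 0, "wx": 0, "wy": 0, "wz": 0, "claw": 1}
  ]
}}

```text
clock: 21.22
tcp_pos: [0.616, -0.1726, 0.0623]
orientation: [0.223, 0.081, 0.971, -0.019]
wrist_force: [-7.3, -4.2, 0.0]
finger_gap: 0.0572
grip_force: 55.4
```

{"name": "carry_out", "arguments": {
  "moves": [
    {"tx": 0.02, "ty": 0.1, "tz": 0, "wx": 0, "wy": 0, "wz": 0, "claw": 1},
    {"tx": 0, "ty": 0, "tz": 0, "wx": 0, "wy": 0, "wz": 0, "claw": 1},
    {"tx": 0, "ty": 0, "tz": 0, "wx": 0, "wy": 0, "wz": 0, "claw": 1}
  ]
}}

```text
clock: 21.6
tcp_pos: [0.616, -0.1724, 0.0622]
orientation: [0.223, 0.081, 0.971, -0.02]
wrist_force: [-8.1, -5.0, -0.5]
finger_gap: 0.0573
grip_force: 55.5
```

Run:
```python
from inh import *
e,n,a=axes(-9.4,26)
delta(eng(.0203,.0085,.063),a,n,(1,))
c=cam('wrist'); fit(c,None)
```

```text
t 21.6 tcp [ 0.616  -0.1724  0.0622] shift cm [-0.45 -0.33  0.08] rot [ 0.0023 -0.0032  0.0035] gap 0.0573 F [-8.1 -5.  -0.5] grip 55.5 q [-0.46  0.26 -0.6   0.28  0.12 -0.26]
tilt deg 0.15 n eng 0.002 0.0018 n 24603 (array([ 621.3, -172.9]), array([ 58.5, 111.5]), 'longyaw', np.float32(-8.83), 'z', 0.086, 24603)
x [-0.0253  0.0806] y [-0.0158  0.041 ] topz 0.086 tcp eng 0.0242 0.0125 0.0622
```

{"name": "carry_out", "arguments": {
  "moves": [
    {"tx": 0, "ty": 0, "tz": -0.12, "wx": 0, "wy": 0, "wz": 0, "claw": 1},
    {"tx": 0, "ty": 0, "tz": 0, "wx": 0, "wy": 0, "wz": 0, "claw": 1},
    {"tx": 0, "ty": 0, "tz": 0, "wx": 0, "wy": 0, "wz": 0, "claw": -0.7},
    {"tx": 0, "ty": 0, "tz": 0, "wx": 0, "wy": 0, "wz": 0, "claw": -0.7},
    {"tx": 0, "ty": 0, "tz": 0, "wx": 0, "wy": 0, "wz": 0, "claw": -0.7}
  ]
}}

```text
clock: 22.28
tcp_pos: [0.6184, -0.171, 0.0626]
orientation: [0.225, 0.08, 0.971, -0.019]
wrist_force: [-0.6, 0.1, -0.1]
finger_gap: 0.073
grip_force: 0.0
```

{"name": "carry_out", "arguments": {
  "moves": [
    {"tx": -0.5, "ty": 0.08, "tz": 0.87, "wx": 0, "wy": 0, "wz": 0, "claw": -0.7},
    {"tx": -1.5, "ty": 0.24, "tz": 2.6, "wx": 0, "wy": 0, "wz": 0, "claw": -0.7},
    {"tx": -2, "ty": 0.33, "tz": 3.4, "wx": 0, "wy": 0, "wz": 0, "claw": -0.7},
    {"tx": -2, "ty": 0.33, "tz": 3.4, "wx": 0, "wy": 0, "wz": 0, "claw": -0.7},
    {"tx": -2, "ty": 0.33, "tz": 3.4, "wx": 0, "wy": 0, "wz": 0, "claw": -0.7},
    {"tx": -2, "ty": 0.33, "tz": 3.4, "wx": 0, "wy": 0, "wz": 0, "claw": -0.7},
    {"tx": 0, "ty": 0, "tz": 0, "wx": 0, "wy": 0, "wz": 0, "claw": -0.7}
  ]
}}

```text
clock: 23.15
tcp_pos: [0.5184, -0.1554, 0.2374]
orientation: [0.228, 0.08, 0.97, -0.02]
wrist_force: [0.6, -0.2, 0.3]
finger_gap: 0.0729
grip_force: 0.0
```

Run:
```python
from inh import *
delta(eng(-.1,0,.36),yd=E)
c=cam('wrist'); cv2.imwrite('pics/w4.png',c['image'])
P=c['P'].reshape(-1,3);x=(P-C)@E; y=(P-C)@N; z=P[:,2]
m=(z>.080)&(z<.092)&(x>-.045)&(x<.09)&(y>-.05)&(y<.05); print('x',np.percentile(x[m],[.5,2,98,99.5]).round(4),'y',np.percentile(y[m],[.5,2,98,99.5]).round(4),'z',np.median(z[m])); print(rect(P[m]))
b=(z>.049)&(z<.058)
k=b&(x>-.03)&(x<.03)&(y>.03)&(y<.07); print('rail y',np.percentile(y[k],[2,10,50,90,98]).round(4),k.sum())
k=b&(y<-.03)&(y>-.08)&(x<.1)&(x>.07); print('rail x',np.percentile(x[k],[2,10,50,90,98]).round(4),k.sum())
```

```text
t 23.15 tcp [ 0.5184 -0.1554  0.2374] shift cm [-2.7  -0.91 12.26] rot [ 0.4177  0.2952 -1.5399] gap 0.0729 F [ 0.6 -0.2  0.3] grip 0.0 q [-0.53 -0.11 -0.52  0.72  0.16 -0.33]
x [-0.0257 -0.0253  0.0811  0.0837] y [-0.0157 -0.0148  0.0407  0.0415] z 0.08559185420466042
(array([ 621.3, -172.9]), array([ 58.2, 111.6]), 'longyaw', np.float32(-9.16), 'z', 0.0856, 5901)
rail y [0.0315 0.038  0.0473 0.0509 0.0516] 553
rail x [0.0842 0.0847 0.0873 0.0926 0.094 ] 156
```

View pics/w4.png

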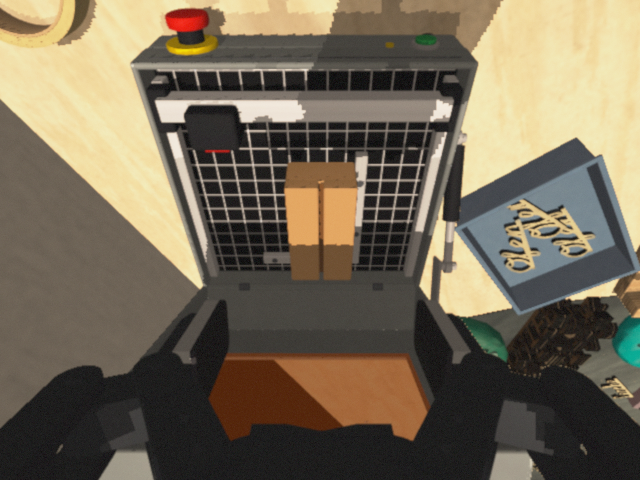

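The plain stand at (320,220) sits snug against the left rail (360,200) and the back rail (275,258), in an otherwise clear bed. Next I'll go back to the bar.

{"name": "carry_out", "arguments": {
  "moves": [
    {"tx": -0.5, "ty": 0, "tz": 2, "wx": 0.0464, "wy": 0.0328, "wz": -0.171, "claw": 0},
    {"tx": -0.5, "ty": 0, "tz": 2, "wx": 0.0464, "wy": 0.0328, "wz": -0.171, "claw": 0},
    {"tx": -0.5, "ty": 0, "tz": 2, "wx": 0.0464, "wy": 0.0328, "wz": -0.171, "claw": 0},
    {"tx": -0.5, "ty": 0, "tz": 2, "wx": 0.0464, "wy": 0.0328, "wz": -0.171, "claw": 0},
    {"tx": 0, "ty": 0, "tz": 2, "wx": 0.0464, "wy": 0.0328, "wz": -0.171, "claw": 0},
    {"tx": 0, "ty": 0, "tz": 2, "wx": 0.0464, "wy": 0.0328, "wz": -0.171, "claw": 0},
    {"tx": 0, "ty": 0, "tz": 2, "wx": 0.0464, "wy": 0.0328, "wz": -0.171, "claw": 0},
    {"tx": 0, "ty": 0, "tz": 1, "wx": 0.0464, "wy": 0.0328, "wz": -0.171, "claw": 0}
  ]
}}

```text
clock: 24.2
tcp_pos: [0.4985, -0.1547, 0.3826]
orientation: [0.026, 0.706, 0.708, 0.001]
wrist_force: [-0.1, -0.1, 0.1]
finger_gap: 0.0426
grip_force: 0.0
```

{"name": "carry_out", "arguments": {
  "moves": [
    {"tx": 0, "ty": 0, "tz": 0, "wx": 0.0464, "wy": 0.0328, "wz": -0.171, "claw": 0},
    {"tx": 0, "ty": 0, "tz": 0, "wx": 0, "wy": 0, "wz": 0, "claw": 0},
    {"tx": 0, "ty": 0, "tz": 0, "wx": 0, "wy": 0, "wz": 0, "claw": 0}
  ]
}}

```text
clock: 24.58
tcp_pos: [0.4978, -0.1547, 0.3819]
orientation: [-0.002, 0.762, 0.648, 0.003]
wrist_force: [-0.5, -0.2, 0.1]
finger_gap: 0.0427
grip_force: 0.0
```

Run:
```python
from inh import *
delta([.5995,-.1807,.378],yd=E)
T=cam('top');P=T['P'].reshape(-1,3);x=(P-C)@E;y=(P-C)@N
k=(P[:,2]>.31)&(P[:,2]<.36)&(x>-.02)&(x<.05)&(abs(y)<.045); print('bar top',P[k,2].max(),np.median(P[k],0),k.sum(),x[k].min(),x[k].max())
```

```text
t 24.57 tcp [ 0.4978 -0.1547  0.3819] shift cm [10.17 -2.6  -0.39] rot [-0.0064  0.0024 -0.0029] gap 0.0427 F [-0.5 -0.2  0.1] grip 0.0 q [-0.46  0.21  0.28  1.64  0.01  1.27]
bar top 0.34025092830732073 [ 0.60224593 -0.18281354  0.3357539 ] 533 0.005790662932418458 0.020017716496751974
```

{"name": "carry_out", "arguments": {
  "moves": [
    {"tx": 5.2, "ty": -1.35, "tz": 0, "wx": -0.006, "wy": 0.002, "wz": -0.003, "claw": 0},
    {"tx": 5.2, "ty": -1.35, "tz": 0, "wx": 0, "wy": 0, "wz": 0, "claw": 0},
    {"tx": 0, "ty": 0, "tz": 0, "wx": 0, "wy": 0, "wz": 0, "claw": 0},
    {"tx": 0, "ty": 0, "tz": -3.5, "wx": 0, "wy": 0, "wz": 0, "claw": 0},
    {"tx": 0, "ty": 0, "tz": -3.5, "wx": 0, "wy": 0, "wz": 0, "claw": 0},
    {"tx": 0, "ty": 0, "tz": 0, "wx": 0, "wy": 0, "wz": 0, "claw": 0},
    {"tx": 0, "ty": 0, "tz": 0, "wx": 0, "wy": 0, "wz": 0, "claw": 0}
  ]
}}

```text
clock: 25.5
tcp_pos: [0.6015, -0.1816, 0.3154]
orientation: [0.002, 0.763, 0.646, 0.001]
wrist_force: [-0.2, -0.1, 0.3]
finger_gap: 0.0429
grip_force: 0.0
```

{"name": "carry_out", "arguments": {
  "moves": [
    {"tx": 0, "ty": 0, "tz": 0, "wx": 0, "wy": 0, "wz": 0, "claw": 1},
    {"tx": 0, "ty": 0, "tz": 0, "wx": 0, "wy": 0, "wz": 0, "claw": 1},
    {"tx": 0, "ty": 0, "tz": 0, "wx": 0, "wy": 0, "wz": 0, "claw": 1},
    {"tx": 0, "ty": 0, "tz": 0, "wx": 0, "wy": 0, "wz": 0, "claw": 1}
  ]
}}

```text
clock: 26.0
tcp_pos: [0.6034, -0.1823, 0.3153]
orientation: [0.003, 0.763, 0.646, 0.002]
wrist_force: [4.0, -0.2, 7.1]
finger_gap: 0.0119
grip_force: 48.7
```

Run:
```python
from d import *
delta([.5995,-.1807,.3125],yd=E)
```

```text
t 26.0 tcp [ 0.6034 -0.1823  0.3153] shift cm [-0.39  0.16 -0.28] rot [0.0017 0.007  0.0026] gap 0.0119 F [ 4.  -0.2  7.1] grip 48.7 q [-0.42  0.42  0.41  1.55  0.    1.32]
```

Gripped. Now reverse the arc.

{"name": "carry_out", "arguments": {
  "moves": [
    {"tx": -1.87, "ty": 0.3, "tz": -0.8, "wx": 0, "wy": 0, "wz": 0, "claw": 1},
    {"tx": -1.8, "ty": 0.3, "tz": -0.9, "wx": 0, "wy": 0, "wz": 0, "claw": 1},
    {"tx": -1.74, "ty": 0.3, "tz": -1.05, "wx": 0, "wy": 0, "wz": 0, "claw": 1},
    {"tx": -1.65, "ty": 0.27, "tz": -1.2, "wx": 0, "wy": 0, "wz": 0, "claw": 1},
    {"tx": -1.56, "ty": 0.26, "tz": -1.3, "wx": 0, "wy": 0, "wz": 0, "claw": 1},
    {"tx": -1.46, "ty": 0.24, "tz": -1.4, "wx": 0, "wy": 0, "wz": 0, "claw": 1},
    {"tx": -1.35, "ty": 0.22, "tz": -1.5, "wx": 0, "wy": 0, "wz": 0, "claw": 1},
    {"tx": -1.24, "ty": 0.2, "tz": -1.6, "wx": 0, "wy": 0, "wz": 0, "claw": 1}
  ]
}}

```text
clock: 27.0
tcp_pos: [0.4764, -0.1615, 0.2163]
orientation: [0.002, 0.764, 0.646, 0.002]
wrist_force: [5.4, -2.0, -3.9]
finger_gap: 0.012
grip_force: 48.8
```

Run:
```python
from d import *
L=np.hypot(.27,.046);b=np.arctan2(.046,.27); th=.45
delta(eng(.1075-L*np.cos(b+th),0,.072+L*np.sin(b+th)-.0187),yd=E)
```

```text
t 27.0 tcp [ 0.4764 -0.1615  0.2163] shift cm [-0.04 -0.04 -0.41] rot [0.0014 0.0059 0.0027] gap 0.012 F [ 5.4 -2.  -3.9] grip 48.8 q [-0.49  0.17 -0.17  1.22  0.    1.25]
```

{"name": "carry_out", "arguments": {
  "moves": [
    {"tx": -1.1, "ty": 0.18, "tz": -1.75, "wx": 0, "wy": 0, "wz": 0, "claw": 1},
    {"tx": -0.98, "ty": 0.16, "tz": -1.8, "wx": 0, "wy": 0, "wz": 0, "claw": 1},
    {"tx": -0.85, "ty": 0.14, "tz": -1.9, "wx": 0, "wy": 0, "wz": 0, "claw": 1},
    {"tx": -0.7, "ty": 0.12, "tz": -1.95, "wx": 0, "wy": 0, "wz": 0, "claw": 1},
    {"tx": -0.56, "ty": 0.1, "tz": -2.0, "wx": 0, "wy": 0, "wz": 0, "claw": 1},
    {"tx": -0.4, "ty": 0.07, "tz": -1.9, "wx": 0, "wy": 0, "wz": 0, "claw": 1},
    {"tx": 0, "ty": 0, "tz": -0.3, "wx": 0, "wy": 0, "wz": 0, "claw": 1},
    {"tx": 0, "ty": 0, "tz": 0, "wx": 0, "wy": 0, "wz": 0, "claw": 1}
  ]
}}

```text
clock: 28.0
tcp_pos: [0.4315, -0.1548, 0.1033]
orientation: [0.004, 0.764, 0.646, 0.001]
wrist_force: [-3.5, 0.6, 21.4]
finger_gap: 0.012
grip_force: 58.0
```

Run:
```python
from d import *
delta([.4317,-.1531,.1014],yd=E)
```

```text
t 28.0 tcp [ 0.4315 -0.1548  0.1033] shift cm [ 0.02  0.17 -0.19] rot [0.0036 0.0069 0.0028] gap 0.012 F [-3.5  0.6 21.4] grip 58.0 q [-0.52  0.17 -0.47  0.92  0.    1.22]
```

{"name": "carry_out", "arguments": {
  "moves": [
    {"tx": 0, "ty": 0, "tz": 0, "wx": 0, "wy": 0, "wz": 0, "claw": 0},
    {"tx": 0, "ty": 0, "tz": 0, "wx": 0, "wy": 0, "wz": 0, "claw": 0},
    {"tx": 0, "ty": 0, "tz": 0, "wx": 0, "wy": 0, "wz": 0, "claw": 0},
    {"tx": 0, "ty": 0, "tz": 3, "wx": 0, "wy": 0, "wz": 0, "claw": 0},
    {"tx": 0, "ty": 0, "tz": 5, "wx": 0, "wy": 0, "wz": 0, "claw": 0},
    {"tx": 0, "ty": 5, "tz": 5, "wx": 0, "wy": 0, "wz": 0, "claw": 0},
    {"tx": 0, "ty": 6, "tz": 2, "wx": 0, "wy": 0, "wz": 0, "claw": 0},
    {"tx": 0, "ty": 6, "tz": 0, "wx": 0, "wy": 0, "wz": 0, "claw": 0}
  ]
}}

```text
clock: 29.0
tcp_pos: [0.4301, 0.0114, 0.2453]
orientation: [0.002, 0.764, 0.645, 0.002]
wrist_force: [0.8, 0.5, -0.6]
finger_gap: 0.0427
grip_force: 0.0
```

{"name": "carry_out", "arguments": {
  "moves": [
    {"tx": 0, "ty": 0, "tz": 0, "wx": 0, "wy": 0, "wz": 0, "claw": 0},
    {"tx": 0, "ty": 0, "tz": 0, "wx": 0, "wy": 0, "wz": 0, "claw": 0}
  ]
}}

```text
clock: 29.25
tcp_pos: [0.4289, 0.0104, 0.2431]
orientation: [0.0, 0.763, 0.646, 0.0]
wrist_force: [0.5, 0.1, 0.9]
finger_gap: 0.0431
grip_force: 0.0
```

Run:
```python
from m import *
from d import *
c=cam('top'); cv2.imwrite('pics/top9.png',c['image'])
P=c['P'].reshape(-1,3);P0=np.load('top0.npy').reshape(-1,3)
for Q in(P0,P):
    x=(Q-C)@E;y=(Q-C)@N;z=Q[:,2]
    k=(z>.1)&(z<.2)&(x<-.15)&(x>-.18)&(abs(y)<.04); f=(z>.11)&(z<.16)&(x<-.09)&(x>-.11)&(abs(y)<.1)
    print('bar z',np.median(z[k]),x[k].mean(),'hood front',np.median(z[f]))
```

```text
bar z 0.1246732060206811 -0.16214814567100602 hood front 0.1289342252446437
bar z 0.12472302035752603 -0.16132134204987006 hood front 0.12885532474630657
```

View pics/top9.png

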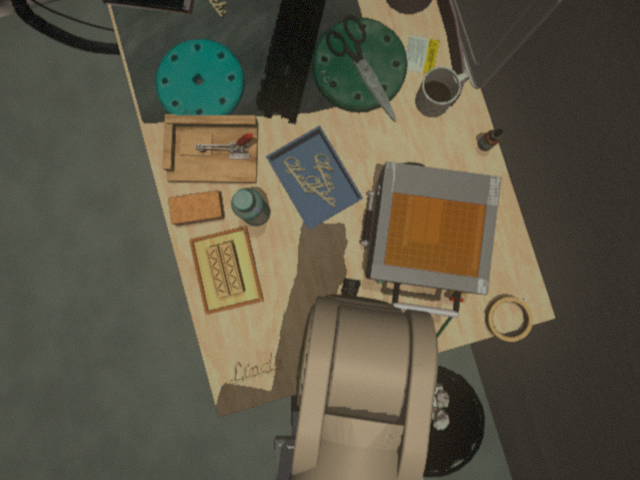

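The hood at (437,228) is shut at its starting height. The engraved stand lies in the tray at (227,270), and the bottle (250,206) and cork block (195,207) have not moved.

```bash
python3 -c "
from workcell import env
print(env.hand_in())"
```

```text
the job is handed in; nothing more can be done
None
```

The job is handed in (no verdict came back): the last images show the hood shut and the engraved stand flat in the tray, and the plain stand measured snug against both rails before the hood was closed over it.

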